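# Cull the faulty wood plugs and fill the jar through the swing funnel

## Task

Pick the misshapen wooden plugs (split halves and rectangular blanks) out of the aluminium tray and put them in the red scrap box, and swing the funnel fully home over the clear jar. Then take the tray by its wooden handle and pour the round plugs through the funnel so that every one ends up in the jar. Finally set the empty tray flat on its black mat again and swing the funnel well clear, so that the jar's mouth is uncovered; no misshapen piece may go into the jar, and leave the glue bottle, screwdriver, tape and offcut alone.

Things in the scene. Friction and masses are not known exactly. Their poses are not given: they have to be found in the camera images.
- scoop: loose aluminium pouring tray, 200 g, 243 x 138 mm outside (x, y), floor and walls 3 mm thick, walls 25 mm high at the rear (-x) and both long sides, open at the front (+x) where it pours: its x points in the pouring direction, at the start roughly to the robot's left. Origin at the centre of the underside, z up. Plugs begin to slide in it at 25 to 40 degrees of tilt
- scoop_grip (a point): grip point in the tray's handle, an upright dark wooden post 22 x 22 mm square on the tray's +y side (towards the robot), its axis 102 mm from the tray's middle, from 8 to 68 mm above the tray's underside. The point is on the axis, 50 mm above the underside
- scoop_lip (a point): middle of the tray's open front edge, on the floor's upper side
- mat: fixed black rubber mat 320 x 270 mm (x, y), 3 mm thick, on which the tray starts and must end. Origin at the centre of its underside
- plug1: whole round wooden plug: cylinder 26 mm in diameter, 18 mm high, 10 g, lying flat among the others in the tray at the start. Origin at the centre of its underside, z along its axis. None if absent
- plug2: whole round wooden plug: cylinder 26 mm in diameter, 18 mm high, 10 g, lying flat among the others in the tray at the start. Origin at the centre of its underside, z along its axis. None if absent
- plug3: whole round wooden plug: cylinder 26 mm in diameter, 18 mm high, 10 g, lying flat among the others in the tray at the start. Origin at the centre of its underside, z along its axis. None if absent
- plug4: whole round wooden plug: cylinder 26 mm in diameter, 18 mm high, 10 g, lying flat among the others in the tray at the start. Origin at the centre of its underside, z along its axis. None if absent
- plug5: whole round wooden plug: cylinder 26 mm in diameter, 18 mm high, 10 g, lying flat among the others in the tray at the start. Origin at the centre of its underside, z along its axis. None if absent
- odd1: faulty plug: split lengthwise, a half-round (D-shaped) piece 26 mm long (x), 13 mm thick (y, across the flat), 18 mm high. Origin in the middle of the 26 x 13 mm underside: y from -6.5 (flat side) to +6.5 mm (round side), z up. Starts among the whole plugs in the tray. None if absent
- odd2: faulty plug: split lengthwise, a half-round (D-shaped) piece 26 mm long (x), 13 mm thick (y, across the flat), 18 mm high. Origin in the middle of the 26 x 13 mm underside: y from -6.5 (flat side) to +6.5 mm (round side), z up. Starts among the whole plugs in the tray. None if absent
- odd3: faulty plug: a blank that was never turned round, a rectangular block 30 mm long (x), 13 mm wide (y), 18 mm high. Origin at the centre of its underside, z up. Starts among the whole plugs in the tray. None if absent
- scrap: fixed open red box 130 x 130 mm, 60 mm high, walls and floor 4 mm. Origin at the centre of its underside
- stand: fixed board 275 x 110 mm, 12 mm thick, carrying a clear jar (74 mm outside, 66 mm inside diameter, 85 mm high, floor 4 mm) between wooden cheeks, and, 165 mm from the jar's axis along the board's +x (away from the robot), the swing arm's post, 26 mm thick, up to 165 mm. Origin on the jar's axis at bench level, z up
- jar_mouth (a point): centre of the jar's mouth, 97 mm above the bench
- funnel (a joint): angle of the funnel's swing arm, rad: 0 = at its stop with the funnel exactly over the jar, growing to 1.4 as the funnel swings away, clockwise seen from above (to the robot's left); starts swung away. From about 0.74 on the jar's mouth is quite uncovered. It stays where it is left; turning it takes about 0.12 N m
- hinge (a point): point on the vertical axis of the swing arm, 170 mm above the bench
- swing_knob (a point): on the axis of the swing arm's upright black knob (round, 18 mm in diameter, from 176 to 238 mm above the bench; the arm's top is at 176 mm), 215 mm above the bench, 50 mm from the hinge axis on the line to the funnel's axis
- funnel_mouth (a point): centre of the funnel's mouth, level with the rim, 188 mm above the bench. The steel funnel is 162 mm wide outside (156 inside) with a 15 mm upright rim, then a cone down to an outlet 56 mm wide inside, which ends 101 mm above the bench, 4 mm over the jar
- glue: bystander: yellow glue bottle 56 mm in diameter, 150 mm tall, standing. Origin at the centre of its underside
- screwdriver: bystander: screwdriver 200 mm long with a green handle, lying on the bench
- tape: bystander: roll of tape 90 mm in diameter, 24 mm high, lying flat. Origin at the centre of its underside
- offcut: bystander: wooden block 90 x 50 x 40 mm. Origin at the centre of its underside
There are look-alikes about, which are no part of the job. Of the things like the scrap, leave any that is green; of the rest the larger one is meant.

How it is judged (in metres and radians):
On the way, in this order (a step that is already met when the one before it is completed fails the run):
1. all misshapen pieces are in the scrap box and the funnel is home over the jar (x of odd1 in the frame of scrap between -0.064 and 0.064 m and y of odd1 in the frame of scrap between -0.064 and 0.064 m and z of each of odd1, odd2, odd3 in the frame of scrap below 0.055 m and x of odd2 in the frame of scrap between -0.064 and 0.064 m and y of odd2 in the frame of scrap between -0.064 and 0.064 m and x of odd3 in the frame of scrap between -0.064 and 0.064 m and y of odd3 in the frame of scrap between -0.064 and 0.064 m and value of joint funnel below 0.06 rad), for 0.3 s.
2. the tray is tipped with its lip over the funnel (value of joint funnel below 0.06 rad and angle between scoop's own z axis and vertical above 0.35 rad and horizontal distance between scoop_lip and funnel_mouth below 0.09 m and height (world z) of scoop_lip above 0.15 m), for 0.1 s.
3. every round plug present is in the jar (horizontal distance between each of plug1, plug2, plug3, plug4, plug5 and jar_mouth below 0.034 m and height (world z) of each of plug1, plug2, plug3, plug4, plug5 below 0.092 m), for 0.3 s.
At the end, for the whole second after the job is handed in: Every misshapen piece lies inside the scrap box, every round plug lies inside the jar, the tray stands flat and still on the mat (centre within 90 mm of the mat's centre, tilt under 0.08 rad), and the funnel is swung at least 0.74 rad off the jar (all of step 3 and x of odd1 in the frame of scrap between -0.064 and 0.064 m and y of odd1 in the frame of scrap between -0.064 and 0.064 m and z of each of odd1, odd2, odd3 in the frame of scrap below 0.055 m and x of odd2 in the frame of scrap between -0.064 and 0.064 m and y of odd2 in the frame of scrap between -0.064 and 0.064 m and x of odd3 in the frame of scrap between -0.064 and 0.064 m and y of odd3 in the frame of scrap between -0.064 and 0.064 m and horizontal distance between scoop and mat below 0.09 m and height (world z) of scoop below 0.012 m and angle between scoop's own z axis and vertical below 0.08 rad and linear speed of scoop below 0.02 m/s and value of joint funnel above 0.74 rad); the robot touches nothing.
It fails at once if the glue is displaced by more than 30 mm (distance of glue from where it was at the start of the episode above 0.03 m).
It fails at once if the screwdriver is displaced by more than 30 mm (distance of screwdriver from where it was at the start of the episode above 0.03 m).
It fails at once if the tape is displaced by more than 30 mm (distance of tape from where it was at the start of the episode above 0.03 m).
It fails at once if the offcut is displaced by more than 30 mm (distance of offcut from where it was at the start of the episode above 0.03 m).
It fails at once if a misshapen piece is in the jar ((horizontal distance between odd1 and jar_mouth below 0.034 m and height (world z) of odd1 below 0.092 m) or (horizontal distance between odd2 and jar_mouth below 0.034 m and height (world z) of odd2 below 0.092 m) or (horizontal distance between odd3 and jar_mouth below 0.034 m and height (world z) of odd3 below 0.092 m)).
Of plug1, plug2, plug3, plug4, plug5 only 3 to 5 are there at a start; the rules pass over those that are not, and their reading is None.
Of odd1, odd2, odd3 only 2 to 3 are there at a start; the rules pass over those that are not, and their reading is None.
At some moment in a run one of scoop may be knocked a few centimetres aside while the robot is not near it.
It also fails if it takes over 200 s, if anything falls off the work surface, if the arm or the gripper's body presses on something with over 40 N, if the wrist force passes 120 N, or if a joint passes its speed limit or range.

## Robot

A 6-joint arm with a two-finger parallel gripper is mounted at the origin on the work surface. World frame = base frame: x ahead of the robot, y to its left, z up, the work surface at z = 0. Lengths are in m, angles in degrees, forces in N, time in s.
With the tool pointing down it reaches from about 0.4 to 0.825 m from the base axis. Payload 7 kg.
Tool frame: the origin (TCP) lies at the very end of the fingers, on their centre line; the grasp point (between the pads) lies 19 mm behind it (ctrl.grip_depth is the z of the grasp point in the tool frame, in m); z points along the fingers, y is the direction in which the jaws open and shut (so a half turn about z gives the same grasp; the last joint's range is limited). The gripper opens to 88 mm and grips with 3 to 60 N. Pads are 19 mm wide; open, the fingers measure 130 mm over their backs; the gripper's body (78 mm by 193 mm) begins 47 mm behind the grasp point.
Start: joints at [86.637, 20.546, 0.682, 0, -70.136, -16.507], TCP at [0.229, 0.635, 0.227] pointing down, gripper open.
Joint ranges: [-176.03, 176.03], [-82.01, 121.73], [-58.28, 71.71], [-173.87, 95.51], [-174.79, -0.11], [-173.66, 173.66]. Speed limits (degrees/s): [136.94, 136.94, 172.46, 180, 180, 180].

## Interface

Orientations are given as [roll, pitch, yaw] about the fixed x, y, z axes, in that order (R = Rz(yaw) Ry(pitch) Rx(roll)).
In Python, from plant import telemetry, snapshot, job, models, ctrl gives the robot as it stands.
- The arm moves only by the tool jog_arm, never from a script. Its argument "targets" is text: rows parted by semicolons, each of 7 numbers parted by spaces: the shift along the tool's x, y, z in m, then the turn, a rotation vector about the tool's x, y, z in degrees, then the gripper command: -1 is shut, 1 is fully open, values between are in proportion. A call has exactly 8 rows; each row is the pose to reach, as a shift and turn from the pose measured when the call began, along the tool's axes at that moment; what a row does not reach only later rows make up. A row lasts 1/8 s, in which the tool goes at most 62.5 mm and 10.7 degrees, less where a joint would pass 70% of its speed; a pose out of reach is approached as far as the arm can. A call with a gripper value outside its range is refused whole. The fingers move at their own pace and stop on an object; the grip force is fixed at half the most. Time passes only in rows, so rows that repeat a pose let the fingers close, or fill a call up. It gives the time, the measured TCP pose, the force and the opening at its end, in the units of the state.
- telemetry.get_obs(): the state, without advancing time (a new reading comes with each control period).
- snapshot(name): name is "scene" or "top" or "wrist"; returns a dict with "img" (420x560x3 uint8, red, green, blue), "range_z" (420x560 float32, m along the optical axis (not along the pixel's ray), 0 where there is no reading), "intrinsics" (3x3 intrinsics, pixels), "R" (3x3) and "t" (3): a world point X has camera coordinates R X + t. Camera axes: x right, y down, z forward; pixel columns grow to the right and rows downward; lengths in m; the calibration is good to about 2 mm. The wrist camera is an equidistant fisheye: a pixel r from the principal point sees the ray r / f radians off the axis. A picture is of the moment at which its call begins.
- job.close_job(): hands the job in, once; it reports no verdict.
Trained networks look in a picture, given as the dict that the camera call returned (one of the last four; its "shot" number tells which), for a name from the list of things; names that differ only in an ending like _2 or _b are one class to them, and where a whole thing is asked for, a point or a joint stands for the part that bears it (a point fixed in the world has none). Each returns a list of dicts, best first, with "conf" (0 to 1); they miss things now and then, are a little off and sometimes report something else, mostly with a low value. They report only what shows in the picture. A call takes as long as a camera call. They do not tell look-alikes from the thing itself.
- models.cut_out(name, picture): "region" (420x560 bool, what is visible of it) and "uv" ([column, row] in pixels, amid what is visible of it).
- models.spot_point(name, picture): "uv" ([column, row] in pixels: a listed point, or the origin of a listed thing).
The state is a dict: "clock": time; "joint_pos": joint angles; "qvel": joint speeds; "tau": joint torques, N m; "tool_pos": TCP position; "orientation": TCP orientation; "force": force on the tool from outside, world axes, zero at the start; "moment": the same for the moment, N m; "opening": finger opening in m.
Only numpy, scipy, OpenCV 4.12 (cv2) and the standard library are available. Lean on these libraries where they do the work, as an engineer would, in place of code of your own. Each camera call takes 0.05 s, during which the arm holds its last target.

## Working session

There is one attempt and no reset: what is moved stays moved. The work goes in short steps, Python scripts to look and compute and a tool call to move; the robot and the scene stay as the last step left them, time stands still between calls to the robot, and variables do not carry over. Pictures are saved under pics/ and viewed, and the job is handed in when it is done.

Besides the shell and the picture viewer there is one more tool, called after "Emit:" as name(argument=value, ...), one argument or row to a line, values as JSON. jog_arm: Moves the arm, as the interface text tells. Its arguments: {"type":"object","properties":{"targets":{"type":"string"}},"required":["targets"]}

```bash
ls; mkdir -p pics; cat > h.py <<'E'
import numpy as np, cv2
from plant import telemetry, snapshot, job, models, ctrl
from scipy.spatial.transform import Rotation as Ro
def save(name,img): cv2.imwrite('pics/'+name+'.png',cv2.cvtColor(img,cv2.COLOR_RGB2BGR))
def px2w(p,u,v,z=None):
    """pixel -> world; z None uses range, else intersect plane"""
    K=p['intrinsics'];d=np.array([(u-K[0,2])/K[0,0],(v-K[1,2])/K[1,1],1.0])
    R=p['R'];t=p['t'];C=-R.T@t;w=R.T@d
    if z is None:
        return C+w*p['range_z'][int(round(v)),int(round(u))]
    return C+w*(z-C[2])/w[2]
def cloud(p):
    K=p['intrinsics'];v,u=np.mgrid[0:420,0:560]
    z=p['range_z'];c=np.stack([(u-K[0,2])/K[0,0]*z,(v-K[1,2])/K[1,1]*z,z],-1)
    return (c-p['t'])@p['R']
def w2px(p,X):
    c=p['R']@np.asarray(X)+p['t'];q=p['intrinsics']@c;return q[:2]/q[2]
def st():
    o=telemetry.get_obs()
    print({k:np.round(o[k],4).tolist() for k in ('clock','joint_pos','tool_pos','orientation','force','opening')})
    return o
def delta(pos=None,rpy=None):
    """shift in tool axes, rotvec deg in tool axes to reach"""
    o=telemetry.get_obs();R0=Ro.from_euler('xyz',o['orientation'],degrees=True)
    s=np.zeros(3) if pos is None else R0.inv().apply(np.array(pos)-o['tool_pos'])
    r=np.zeros(3)
    if rpy is not None: r=(R0.inv()*Ro.from_euler('xyz',rpy,degrees=True)).as_rotvec(degrees=True)
    print('delta',np.round(s,4),np.round(r,2));return s,r
E
python3 - <<'E'
from h import *
st()
for n in ('scene','top'):
    p=snapshot(n);save(n+'0',p['img']);print(n,p['shot'],p['intrinsics'].round(1).tolist(),(-p['R'].T@p['t']).round(3))
E
```

```text
pics
{'clock': 0.0, 'joint_pos': [86.6351, 20.5908, 0.6342, -0.0217, -70.1341, -16.5074], 'tool_pos': [0.2293, 0.6344, 0.2256], 'orientation': [179.9072, -0.0063, -19.8797], 'force': [-0.4993, -0.6195, 0.3686], 'opening': 0.0877}
scene 1 [[414.4, 0.0, 281.1], [0.0, 414.4, 212.5], [0.0, 0.0, 1.0]] [ 1.051 -0.515  1.226]
top 2 [[383.5, 0.0, 279.4], [0.0, 383.5, 206.1], [0.0, 0.0, 1.0]] [0.486 0.036 1.199]
```

View pics/scene0.png

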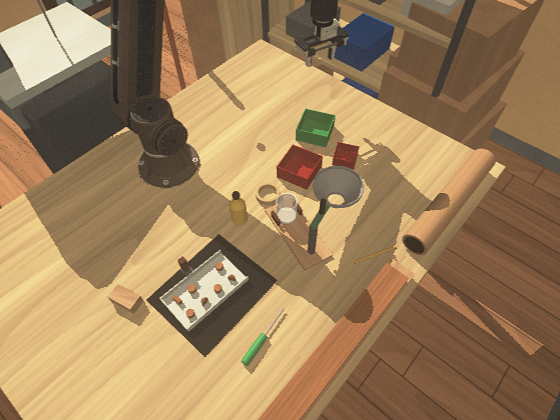

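View pics/top0.png

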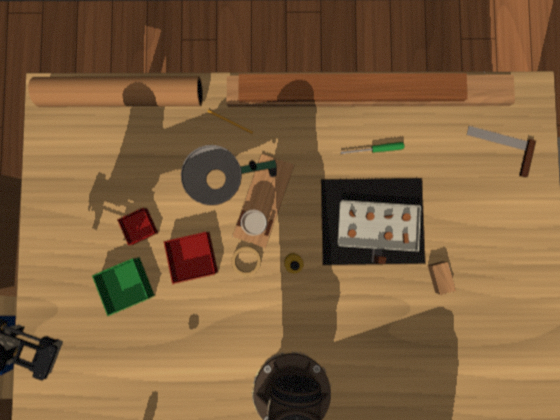

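Top view: candidates for scrap are large red box (191,257), small red (137,226), green (124,286). I choose the large red one. Tray at (378,226), jar (254,222), funnel (212,175).

```bash
python3 - <<'E'
from h import *
p=snapshot('top');s=snapshot('scene')
a=cv2.resize(p['img'][180:285,310:450],None,fx=4,fy=4,interpolation=cv2.INTER_CUBIC)
b=cv2.resize(p['img'][140:300,110:290],None,fx=4,fy=4,interpolation=cv2.INTER_CUBIC)[:600]
save('tray0',a);save('box0',b)
c=cv2.resize(s['img'][230:360,140:290],None,fx=5,fy=4.6,interpolation=cv2.INTER_CUBIC);save('trays',c)
for n in ['scoop','scoop_grip','scoop_lip','mat','scrap','stand','jar_mouth','hinge','swing_knob','funnel_mouth','glue','tape','offcut','plug1','odd1','odd3','screwdriver']:
    for q,nm in ((p,'top'),(s,'sc')):
        z={'scoop':.003,'scoop_grip':.053,'scoop_lip':.006,'jar_mouth':.097,'hinge':.17,'swing_knob':.215,'funnel_mouth':.188,'plug1':.006,'odd1':.006,'odd3':.006}.get(n,0)
        print(n,nm,[(np.round(d['uv']).tolist(),px2w(q,*d['uv'],z)[:2].round(3).tolist(),round(float(d['conf']),2)) for d in models.spot_point(n,q)])
st()
E
```

```text
scoop top [([378.0, 225.0], [0.504, -0.271], 0.87), ([245.0, 259.0], [0.403, 0.142], 0.62), ([384.0, 220.0], [0.522, -0.293], 0.49)]
scoop sc [([206.0, 294.0], [0.515, -0.279], 0.95), ([183.0, 264.0], [0.38, -0.256], 0.32)]
scoop_grip top [([379.0, 261.0], [0.398, -0.261], 0.9)]
scoop_grip sc [([183.0, 264.0], [0.411, -0.267], 0.67), ([229.0, 275.0], [0.546, -0.197], 0.19)]
scoop_lip top [([341.0, 223.0], [0.514, -0.156], 0.59)]
scoop_lip sc [([236.0, 264.0], [0.513, -0.143], 0.63), ([325.0, 205.0], [0.588, 0.238], 0.33)]
mat top [([338.0, 221.0], [0.518, -0.147], 0.69), ([291.0, 262.0], [0.393, 0.001], 0.42)]
mat sc [([212.0, 289.0], [0.517, -0.254], 0.67), ([192.0, 291.0], [0.474, -0.299], 0.51)]
scrap top [([139.0, 222.0], [0.518, 0.473], 0.81), ([195.0, 255.0], [0.415, 0.297], 0.75), ([128.0, 283.0], [0.329, 0.504], 0.68), ([370.0, 149.0], [0.746, -0.254], 0.46)]
scrap sc [([299.0, 172.0], [0.416, 0.3], 0.97), ([345.0, 161.0], [0.515, 0.461], 0.73), ([315.0, 130.0], [0.319, 0.516], 0.66)]
stand top [([252.0, 223.0], [0.515, 0.119], 0.83)]
stand sc [([284.0, 217.0], [0.509, 0.107]
[... 1774 characters left out ...]
538, -0.179], 0.59), ([177.0, 298.0], [0.46, -0.347], 0.39)]
odd3 top [([405.0, 235.0], [0.474, -0.356], 0.61), ([351.0, 215.0], [0.536, -0.188], 0.56)]
odd3 sc [([179.0, 264.0], [0.373, -0.264], 0.63), ([204.0, 303.0], [0.535, -0.303], 0.59), ([233.0, 276.0], [0.538, -0.179], 0.59), ([177.0, 298.0], [0.46, -0.347], 0.39)]
screwdriver top [([374.0, 150.0], [0.742, -0.264], 0.84)]
screwdriver sc [([300.0, 171.0], [0.411, 0.308], 0.7), ([266.0, 334.0], [0.746, -0.248], 0.6)]
{'clock': 1.9, 'joint_pos': [86.6364, 20.5451, 0.682, -0.0011, -70.1356, -16.5065], 'tool_pos': [0.2294, 0.6348, 0.2266], 'orientation': [-179.999, 0.0014, -19.8705], 'force': [-0.3289, 0.9595, -0.6579], 'opening': 0.0876}
```

View pics/tray0.png

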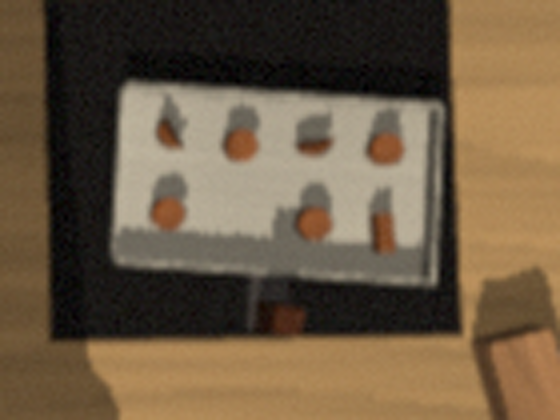

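View pics/box0.png

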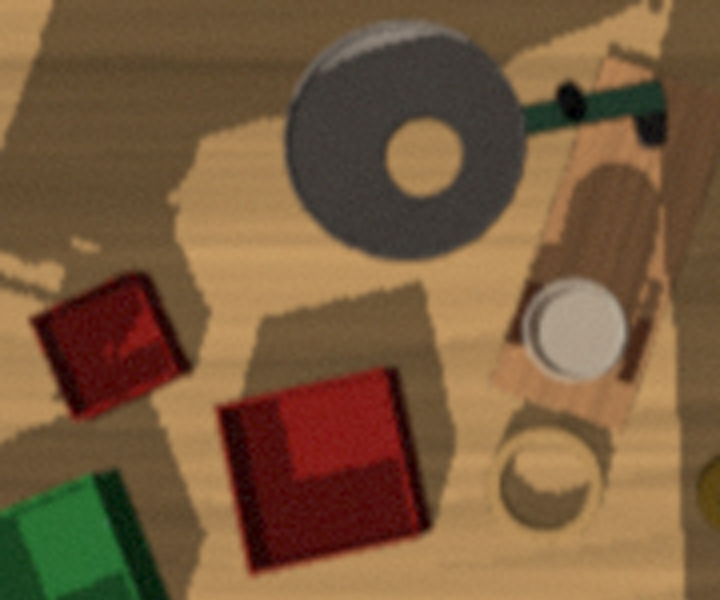

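View pics/trays.png

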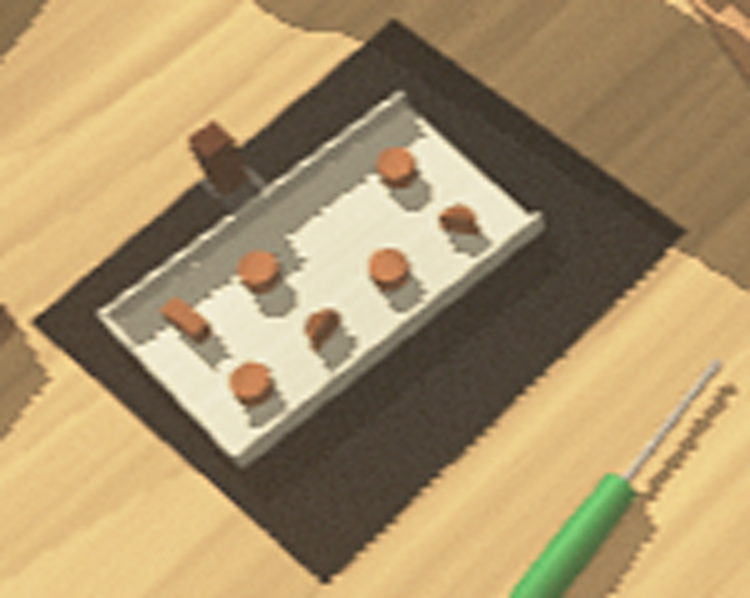

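```bash
python3 - <<'E'
from h import *
delta([.665,.105,.30],[180,0,-51.7])
p=snapshot('top');c=cloud(p)
# knob / arm top
m=(c[...,2]>.2)&(c[...,0]>.55)&(c[...,1]<.3)&(c[...,1]>-.1);print(m.sum(),c[m].mean(0),c[m][:,2].max())
m=(c[...,2]>.18)&(c[...,2]<.195)&(c[...,0]>.5)&(c[...,1]<.4);q=c[m];print(len(q),q.min(0),q.max(0))
E
```

```text
delta [ 0.5897  0.3502 -0.0734] [-0.    0.   31.83]
53 [0.65718631 0.10423976 0.22981601] 0.24000286615794894
256 [0.55766363 0.07575108 0.1800636 ] [0.71912917 0.29768224 0.1918631 ]
```

Emit:
jog_arm(
  targets="0.03 0.02 -0.075 0 0 0 -0.09; 0.08 0.05 -0.075 0 0 10 -0.09; 0.14 0.08 -0.075 0 0 20 -0.09; 0.19 0.11 -0.075 0 0 30 -0.09; 0.24 0.14 -0.075 0 0 31.8 -0.09; 0.29 0.17 -0.075 0 0 31.8 -0.09; 0.34 0.20 -0.075 0 0 31.8 -0.09; 0.39 0.23 -0.075 0 0 31.8 -0.09",
)

```text
clock: 2.95
tool_pos: [0.519, 0.2843, 0.302]
orientation: [-180.0, 0.0, -51.7]
force: [0.2, 0.6, -0.4]
opening: 0.0394
```

```bash
python3 - <<'E'
from h import *
st();delta([.664,.104,.30],[180,0,-51.7])
E
```

```text
{'clock': 2.95, 'joint_pos': [47.6257, 10.4666, -3.3098, 0.0056, -76.178, -9.2868], 'tool_pos': [0.519, 0.2843, 0.302], 'orientation': [-179.9541, 0.002, -51.6598], 'force': [0.2335, 0.5505, -0.4157], 'opening': 0.0394}
delta [ 0.2313 -0.0018  0.002 ] [-0.05  0.    0.04]
```

Emit:
jog_arm(
  targets="0.06 0 0 0 0 0 -0.09; 0.12 -0.001 0 0 0 0 -0.09; 0.18 -0.002 0 0 0 0 -0.09; 0.231 -0.002 0 0 0 0 -0.09; 0.231 -0.002 0 0 0 0 -0.09; 0.231 -0.002 0.02 0 0 0 -0.09; 0.231 -0.002 0.035 0 0 0 -0.09; 0.231 -0.002 0.035 0 0 0 -0.09",
)

```text
clock: 3.95
tool_pos: [0.663, 0.1047, 0.2656]
orientation: [179.9, 0.1, -51.6]
force: [0.3, 0.2, -0.0]
opening: 0.0397
```

```bash
cat >> h.py <<'E'
def fray(p,u,v):
    K=p['intrinsics'];x=(u-K[0,2])/K[0,0];y=(v-K[1,2])/K[1,1];th=np.hypot(x,y)
    s=np.where(th>1e-9,np.sin(th)/np.maximum(th,1e-9),1.0);return np.stack([x*s,y*s,np.cos(th)],-1)
def f2w(p,u,v,z):
    w=fray(p,np.asarray(u,float),np.asarray(v,float))@p['R'];C=-p['R'].T@p['t']
    return C+w*((z-C[2])/w[...,2])[...,None]
def w2f(p,X):
    c=p['R']@np.asarray(X,float)+p['t'];th=np.arctan2(np.hypot(c[0],c[1]),c[2]);ph=np.arctan2(c[1],c[0]);K=p['intrinsics']
    return np.array([K[0,2]+K[0,0]*th*np.cos(ph),K[1,2]+K[1,1]*th*np.sin(ph)])
E
python3 - <<'E'
from h import *
st();p=snapshot('wrist');save('w1',p['img'])
print(p['intrinsics'],-p['R'].T@p['t'],p['R'])
print(w2f(p,[.66,.102,.238]),w2f(p,[.668,.052,.17]))
for n in ('swing_knob','hinge','funnel_mouth','jar_mouth'): print(n,[(np.round(d['uv']).tolist(),d['conf'],f2w(p,*d['uv'],{'swing_knob':.215,'hinge':.17,'funnel_mouth':.188,'jar_mouth':.097}[n]).round(3)) for d in models.spot_point(n,p)])
E
```

```text
{'clock': 3.95, 'joint_pos': [25.5624, 19.1262, 3.6798, -0.0312, -74.6561, 12.8246], 'tool_pos': [0.663, 0.1047, 0.2656], 'orientation': [179.9068, 0.052, -51.6213], 'force': [0.3362, 0.1782, -0.0284], 'opening': 0.0397}
[[325.1922621    0.         286.76900174]
 [  0.         325.1922621  211.19748348]
 [  0.           0.           1.        ]] [0.71180556 0.04297305 0.42330591] [[-0.78468832 -0.61988933  0.00121084]
 [-0.59318509  0.75144898  0.28888732]
 [-0.17998805  0.22596826 -0.95736234]]
[292.9804643  246.09197899] [322.98876773 159.79145284]
swing_knob [([286.0, 235.0], 0.64, array([0.662, 0.106, 0.215]))]
hinge [([318.0, 163.0], 0.94, array([0.669, 0.056, 0.17 ])), ([518.0, 33.0], 0.69, array([ 0.603, -0.164,  0.17 ]))]
funnel_mouth [([228.0, 325.0], 0.88, array([0.643, 0.215, 0.188])), ([466.0, 229.0], 0.64, array([0.537, 0.015, 0.188])), ([518.0, 34.0], 0.49, array([ 0.611, -0.149,  0.188]))]
jar_mouth []
```

View pics/w1.png

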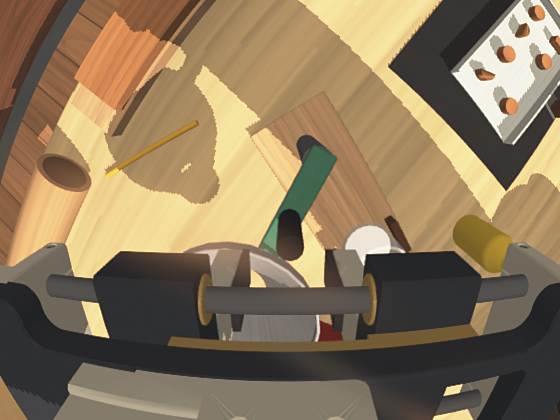

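Emit:
jog_arm(
  targets="0 0 0.03 0 0 0 -0.09; 0 0 0.0656 0 0 0 -0.09; 0 0 0.0656 0 0 0 -0.4; 0 0 0.0656 0 0 0 -0.4; -0.003 0.015 0.0656 0 0 0 -0.4; -0.004 0.03 0.0656 0 0 0 -0.4; -0.003 0.042 0.0656 0 0 0 -0.4; -0.002 0.048 0.0656 0 0 0 -0.4",
)

```text
clock: 5.2
tool_pos: [0.626, 0.0774, 0.2045]
orientation: [-179.6, -0.1, -51.6]
force: [1.6, 4.2, 2.3]
opening: 0.026
```

```bash
python3 - <<'E'
from h import *
st();p=snapshot('wrist');save('w2',p['img'])
s=snapshot('top');
for n in ('swing_knob','funnel_mouth','hinge'): 
  print(n,[(px2w(s,*d['uv'],{'swing_knob':.215,'funnel_mouth':.188,'hinge':.17}[n]).round(3),round(d['conf'],2)) for d in models.spot_point(n,s)])
  print(n,[(f2w(p,*d['uv'],{'swing_knob':.215,'funnel_mouth':.188,'hinge':.17}[n]).round(3),round(d['conf'],2)) for d in models.spot_point(n,p)])
E
```

```text
{'clock': 5.2, 'joint_pos': [24.7364, 17.0271, -7.3669, -0.0192, -65.2175, 13.6774], 'tool_pos': [0.626, 0.0774, 0.2045], 'orientation': [-179.6184, -0.0749, -51.5944], 'force': [1.619, 4.1708, 2.2882], 'opening': 0.026}
swing_knob [(array([0.627, 0.082, 0.215]), 0.62), (array([ 0.499, -0.208,  0.215]), 0.54), (array([ 0.527, -0.186,  0.215]), 0.4), (array([ 0.702, -0.21 ,  0.215]), 0.18)]
swing_knob [(array([0.626, 0.083, 0.215]), 0.59)]
funnel_mouth [(array([0.534, 0.134, 0.188]), 0.69)]
funnel_mouth [(array([0.597, 0.062, 0.188]), 0.28)]
hinge [(array([0.431, 0.259, 0.17 ]), 0.6), (array([ 0.484, -0.159,  0.17 ]), 0.59), (array([0.672, 0.052, 0.17 ]), 0.56)]
hinge [(array([0.669, 0.058, 0.17 ]), 0.94)]
```

View pics/w2.png

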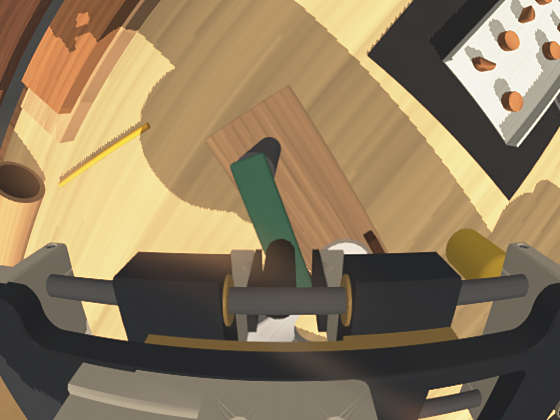

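Emit:
jog_arm(
  targets="0 0.004 0 0 0 0 -0.4; 0 0.007 0 0 0 0 -0.4; 0.001 0.009 0 0 0 0 -0.4; 0.001 0.011 0 0 0 0 -0.4; 0.001 0.012 0 0 0 0 -0.4; 0.001 0.013 0 0 0 0 -0.4; 0.001 0.014 0 0 0 0 -0.4; 0.001 0.014 0 0 0 0 -0.4",
)

```text
clock: 6.6
tool_pos: [0.6194, 0.0695, 0.2021]
orientation: [-179.4, -0.1, -51.6]
force: [18.1, 7.1, -9.3]
opening: 0.0261
```

```bash
python3 - <<'E'
from h import *
st();s=snapshot('top')
for n in ('swing_knob','funnel_mouth','hinge'): 
  print(n,[(px2w(s,*d['uv'],{'swing_knob':.215,'funnel_mouth':.188,'hinge':.17}[n]).round(3),round(d['conf'],2)) for d in models.spot_point(n,s)])
E
```

```text
{'clock': 6.6, 'joint_pos': [24.322, 16.3081, -8.7019, -0.0118, -64.3853, 14.0842], 'tool_pos': [0.6194, 0.0695, 0.2021], 'orientation': [-179.4109, -0.1367, -51.5996], 'force': [18.0715, 7.1387, -9.2978], 'opening': 0.0261}
swing_knob []
funnel_mouth [(array([0.514, 0.114, 0.188]), 0.8)]
hinge []
```

Emit:
jog_arm(
  targets="0 -0.002 0 0 0 0 -0.4; 0 -0.003 0 0 0 0 -0.4; 0 -0.003 -0.02 0 0 0 -0.4; 0 -0.003 -0.06 0 0 0 -0.4; 0 -0.003 -0.11 0 0 0 -0.4; 0.05 0.03 -0.12 0 0 0 -0.4; 0.1 0.05 -0.12 0 0 -10 -0.4; 0.15 0.07 -0.12 0 0 -20 -0.4",
)

```text
clock: 7.8
tool_pos: [0.656, -0.0936, 0.3223]
orientation: [-179.5, -0.3, -31.2]
force: [1.3, 0.6, 0.5]
opening: 0.0267
```

```bash
python3 - <<'E'
from h import *
st();s=snapshot('top');save('top2',s['img'])
for n in ('swing_knob','funnel_mouth','hinge','jar_mouth'): 
  print(n,[(px2w(s,*d['uv'],{'swing_knob':.215,'funnel_mouth':.188,'hinge':.17,'jar_mouth':.097}[n]).round(3),round(d['conf'],2)) for d in models.spot_point(n,s)])
c=cloud(s);m=(c[...,2]>.178)&(c[...,2]<.195)&(c[...,0]>.4)&(c[...,0]<.62)&(c[...,1]<.25)&(c[...,1]>.02);q=c[m];print(len(q),q.min(0),q.max(0))
delta([.47,-.30,.3],[180,0,0])
E
```

```text
{'clock': 7.8, 'joint_pos': [8.597, 16.7514, 7.572, -0.1773, -80.2714, 50.188], 'tool_pos': [0.656, -0.0936, 0.3223], 'orientation': [-179.514, -0.3097, -31.2454], 'force': [1.2571, 0.6301, 0.4958], 'opening': 0.0267}
swing_knob []
funnel_mouth [(array([ 0.521, -0.297,  0.188]), 0.56)]
hinge [(array([0.666, 0.055, 0.17 ]), 0.73)]
jar_mouth [(array([0.405, 0.004, 0.097]), 0.6)]Traceback (most recent call last):
  File "<stdin>", line 5, in <module>
    return umr_minimum(a, axis, None, out, keepdims, initial, where)
ValueError: zero-size array to reduction operation minimum which has no identity
```

View pics/top2.png

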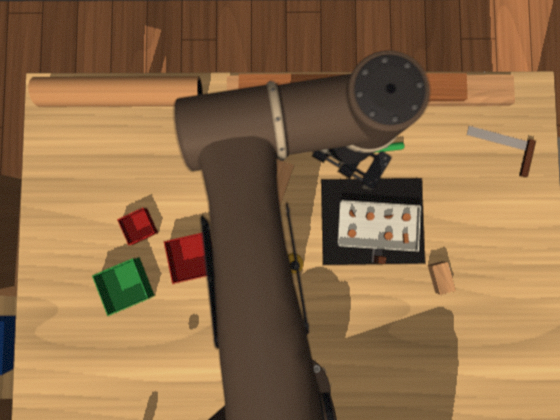

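```bash
python3 - <<'E'
from h import *
delta([.43,-.27,.3],[180,0,0])
E
```

```text
delta [-0.0988  0.27    0.0188] [ -0.38  -0.38 -31.74]
```

Emit:
jog_arm(
  targets="-0.02 0.05 0.01 0 0 -8 -0.4; -0.04 0.1 0.019 0 0 -16 -0.4; -0.06 0.15 0.019 0 0 -24 -0.4; -0.08 0.2 0.019 0 0 -31.7 -0.4; -0.099 0.25 0.019 -0.4 -0.4 -31.7 -0.4; -0.099 0.27 0.019 -0.4 -0.4 -31.7 -0.4; -0.099 0.27 0.019 -0.4 -0.4 -31.7 -0.4; -0.099 0.27 0.019 -0.4 -0.4 -31.7 -0.4",
)

```text
clock: 9.05
tool_pos: [0.4302, -0.269, 0.3]
orientation: [180.0, 0.0, -0.0]
force: [0.3, -0.6, -0.5]
opening: 0.0261
```

```bash
python3 - <<'E'
from h import *
st();p=snapshot('wrist');save('w3',p['img']);s=snapshot('top')
for n in ('funnel_mouth',): 
  print(n,[(px2w(s,*d['uv'],.188).round(3),round(d['conf'],2)) for d in models.spot_point(n,s)])
np.savez('w3.npz',**{k:p[k] for k in('img','range_z','intrinsics','R','t')})
for n in ('plug1','odd1','odd3','scoop','scoop_lip','scoop_grip'):
  z={'scoop':.003,'scoop_lip':.006,'scoop_grip':.053}.get(n,.006)
  print(n,[(np.round(d['uv']).tolist(),f2w(p,*d['uv'],z).round(3)[:2],round(d['conf'],2)) for d in models.spot_point(n,p)])
E
```

```text
{'clock': 9.05, 'joint_pos': [-9.7998, 2.1347, -13.1224, 0.0113, -74.7414, 99.7795], 'tool_pos': [0.4302, -0.269, 0.3], 'orientation': [179.9889, 0.0003, -0.0173], 'force': [0.2527, -0.613, -0.5369], 'opening': 0.0261}
funnel_mouth [(array([0.513, 0.107, 0.188]), 0.83)]
plug1 [([354.0, 103.0], array([ 0.528, -0.363]), 0.87), ([307.0, 144.0], array([ 0.469, -0.298]), 0.78), ([270.0, 95.0], array([ 0.538, -0.246]), 0.67), ([229.0, 134.0], array([ 0.486, -0.189]), 0.53), ([122.0, 196.0], array([ 0.399, -0.011]), 0.34)]
odd1 [([229.0, 92.0], array([ 0.544, -0.191]), 0.67), ([344.0, 146.0], array([ 0.467, -0.35 ]), 0.65), ([312.0, 101.0], array([ 0.53 , -0.304]), 0.44)]
odd3 [([229.0, 92.0], array([ 0.544, -0.191]), 0.67), ([344.0, 146.0], array([ 0.467, -0.35 ]), 0.65), ([312.0, 101.0], array([ 0.53 , -0.304]), 0.44)]
scoop [([289.0, 116.0], array([ 0.508, -0.273]), 0.72)]
scoop_lip [([204.0, 117.0], array([ 0.51 , -0.154]), 0.75)]
scoop_grip [([284.0, 198.0], array([ 0.404, -0.267]), 0.76), ([8.0, 12.0], array([0.733, 0.193]), 0.33)]
```

View pics/w3.png

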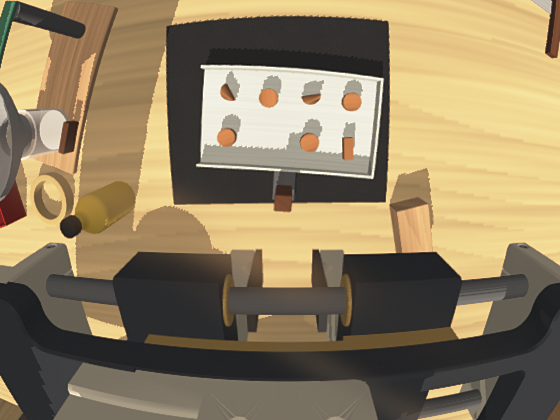

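```bash
cat >> h.py <<'E'
def rect(p,x0,x1,y0,y1,z,s,fish=True):
    """top view on plane z, up=+x, left=+y, s px per mm"""
    xs=np.arange(x1,x0,-.001/s);ys=np.arange(y1,y0,-.001/s);Y,X=np.meshgrid(ys,xs)
    c=np.stack([X,Y,np.full_like(X,z)],-1)@p['R'].T+p['t'];K=p['intrinsics']
    if fish:
        r=np.hypot(c[...,0],c[...,1]);k=np.arctan2(r,c[...,2])/np.maximum(r,1e-9)
    else: k=1/c[...,2]
    return cv2.remap(p['img'],(K[0,2]+K[0,0]*c[...,0]*k).astype(np.float32),(K[1,2]+K[1,1]*c[...,1]*k).astype(np.float32),cv2.INTER_CUBIC)
E
python3 - <<'E'
from h import *
p=dict(np.load('w3.npz'))
r=rect(p,.36,.60,-.42,-.13,.024,2.5)
hsv=cv2.cvtColor(r,cv2.COLOR_RGB2HSV)
m=((hsv[...,1]>110)&(hsv[...,2]>100)).astype(np.uint8)
m=cv2.morphologyEx(m,cv2.MORPH_OPEN,np.ones((3,3)))
for c in cv2.findContours(m,0,1)[0]:
    a=cv2.contourArea(c)
    if a<200:continue
    (u,v),(w,h),an=cv2.minAreaRect(c)
    print(np.round([.60-v/2500,-.13-u/2500],4),'size mm',round(w/2.5,1),round(h/2.5,1),'ang',round(an),round(a/6.25))
for g in range(0,290,20):
    cv2.putText(r,str(-130-g),(int(g*2.5),12),0,.3,(255,0,0)); cv2.line(r,(int(g*2.5),14),(int(g*2.5),20),(255,0,0))
for g in range(0,240,20): cv2.putText(r,str(600-g),(0,int(g*2.5)),0,.3,(255,0,0))
save('r3',r)
E
```

```text
[ 0.3684 -0.138 ] size mm 16.0 16.0 ang 90 153
[ 0.3886 -0.1814] size mm 2.4 38.8 ang 89 49
[ 0.39  -0.311] size mm 46.8 2.4 ang 0 67
[ 0.3885 -0.263 ] size mm 29.3 23.9 ang 5 573
[ 0.3876 -0.4174] size mm 39.2 4.4 ang 90 98
[ 0.4664 -0.3519] size mm 30.3 14.0 ang 87 389
[ 0.4736 -0.299 ] size mm 24.8 24.4 ang 90 473
[ 0.4818 -0.188 ] size mm 24.4 24.8 ang 90 471
[ 0.5313 -0.302 ] size mm 11.6 24.1 ang 81 206
[ 0.53   -0.3554] size mm 24.0 26.0 ang 90 487
[ 0.5334 -0.245 ] size mm 24.4 23.6 ang 90 457
[ 0.5398 -0.1882] size mm 24.8 11.0 ang 60 186
```

View pics/r3.png

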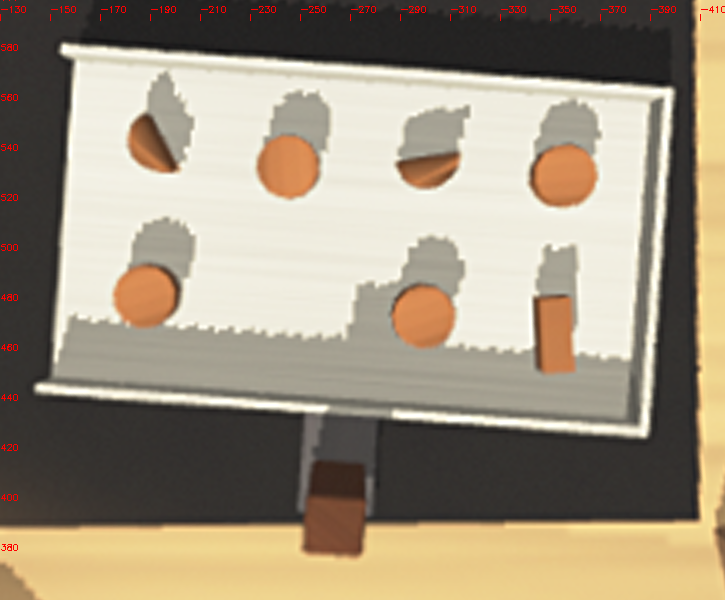

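```bash
python3 - <<'E'
from h import *
delta([.531,-.302,.12],[180,0,-83])
p=dict(np.load('w3.npz'))
for x,y in ((.5313,-.302),(.4664,-.3519),(.5398,-.188),(.5334,-.245),(.49,-.24)):
    u=w2f(p,[x,y,.024]);rz=p['range_z'][int(round(u[1])),int(round(u[0]))];d=fray(p,*u);d=d/d[2]*rz;print(p['R'].T@(d-p['t']))
E
```

```text
delta [0.1011 0.0322 0.1796] [4.000e-02 2.000e-02 8.298e+01]
[ 0.53125691 -0.30193927  0.02481326]
[ 0.46635503 -0.3519883   0.02353457]
[ 0.53976203 -0.18809842  0.02452317]
[ 0.53347983 -0.24492169  0.0226195 ]
[ 0.4892195  -0.23873848  0.00551585]
```

Depth confirms heights (tops ≈ 24 mm). Move over the first half-round.

Emit:
jog_arm(
  targets="0.02 0.01 0.02 0 0 10.4 -0.32; 0.04 0.02 0.04 0 0 20.8 -0.32; 0.07 0.03 0.06 0 0 31.2 -0.32; 0.1 0.032 0.09 0 0 41.5 -0.32; 0.101 0.032 0.12 0 0 52 -0.32; 0.101 0.032 0.15 0 0 62.3 -0.32; 0.101 0.032 0.18 0 0 72.7 -0.32; 0.101 0.032 0.18 0 0 83 -0.32",
)

```text
clock: 10.5
tool_pos: [0.5292, -0.3013, 0.1165]
orientation: [179.7, 0.1, -83.4]
force: [0.9, -0.5, 0.4]
opening: 0.0295
```

```bash
cat > look.py <<'E'
from h import *
import sys
name=sys.argv[1]; x0,x1,y0,y1=map(float,sys.argv[2:6])
st();p=snapshot('wrist');save(name,p['img'])
r=rect(p,x0,x1,y0,y1,.024,3)
hsv=cv2.cvtColor(r,cv2.COLOR_RGB2HSV);m=((hsv[...,1]>110)&(hsv[...,2]>90)).astype(np.uint8);m=cv2.morphologyEx(m,cv2.MORPH_OPEN,np.ones((3,3)))
for c in cv2.findContours(m,0,1)[0]:
    a=cv2.contourArea(c)
    if a<700:continue
    (u,v),(w,h),an=cv2.minAreaRect(c);print(np.round([x1-v/3000,y1-u/3000],4),'size',round(w/3,1),round(h/3,1),'ang',round(an),round(a/9))
save(name+'r',r)
E
python3 look.py w4 .42 .60 -.42 -.15
```

```text
{'clock': 10.5, 'joint_pos': [-11.3, 19.7761, -15.8922, -0.0146, -54.6642, 17.9134], 'tool_pos': [0.5292, -0.3013, 0.1165], 'orientation': [179.6873, 0.1136, -83.3954], 'force': [0.8515, -0.4761, 0.3807], 'opening': 0.0295}
[ 0.4594 -0.2258] size 10.1 57.2 ang 76 274
[ 0.4663 -0.353 ] size 30.6 13.6 ang 88 393
[ 0.4738 -0.3005] size 25.9 25.4 ang 17 519
[ 0.4617 -0.1771] size 44.1 83.3 ang 16 1484
[ 0.5317 -0.3047] size 11.4 27.5 ang 80 238
[ 0.5298 -0.357 ] size 24.3 24.7 ang 90 471
[ 0.5341 -0.2456] size 24.2 23.9 ang 84 459
[ 0.5407 -0.1923] size 15.3 21.3 ang 90 238
[ 0.5801 -0.2123] size 8.5 56.7 ang 90 238
[ 0.5589 -0.161 ] size 84.0 12.4 ang 84 883
```

View pics/w4.png

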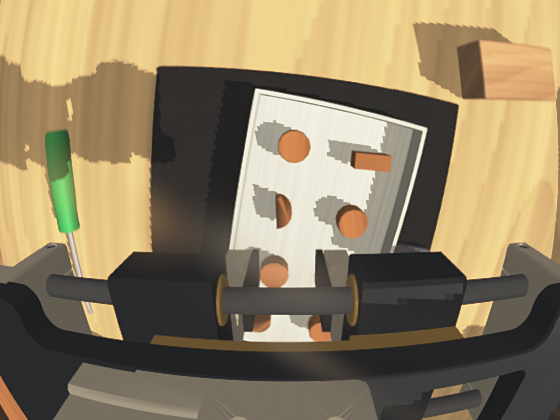

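View pics/w4r.png

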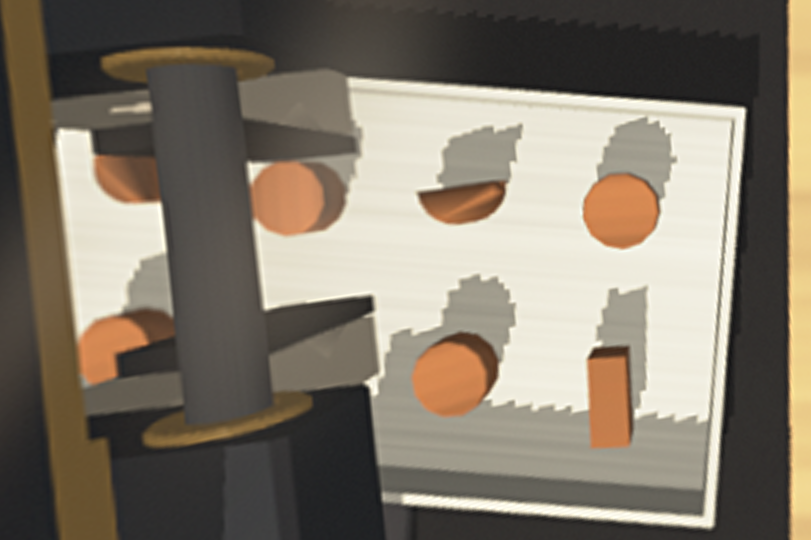

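```bash
python3 - <<'E'
from h import *
delta([.532,-.303,.0095],[180,0,-83])
E
```

```text
delta [ 0.0017 -0.0022  0.1084] [ 0.21  0.05 -0.88]
```

Emit:
jog_arm(
  targets="0.0017 -0.0025 0.02 0.2 0 -0.9 -0.32; 0.0017 -0.0025 0.05 0.2 0 -0.9 -0.32; 0.0017 -0.0025 0.08 0.2 0 -0.9 -0.32; 0.0017 -0.0025 0.098 0.2 0 -0.9 -0.32; 0.0017 -0.0025 0.106 0.2 0 -0.9 -0.32; 0.0017 -0.0025 0.108 0.2 0 -0.9 -0.32; 0.0017 -0.0025 0.108 0.2 0 -0.9 -0.32; 0.0017 -0.0025 0.108 0.2 0 -0.9 -0.32",
)

```text
clock: 11.55
tool_pos: [0.5329, -0.3031, 0.0108]
orientation: [-179.9, 0.0, -83.0]
force: [-0.1, 0.1, -0.3]
opening: 0.0295
```

```bash
python3 look.py w5 .42 .60 -.42 -.15
```

```text
{'clock': 11.55, 'joint_pos': [-11.4303, 27.021, -21.2113, -0.0619, -41.7081, 18.509], 'tool_pos': [0.5329, -0.3031, 0.0108], 'orientation': [-179.9304, 0.0202, -82.9675], 'force': [-0.0531, 0.1103, -0.256], 'opening': 0.0295}
[ 0.4663 -0.3532] size 30.2 13.3 ang 87 384
[ 0.4697 -0.2673] size 99.3 10.7 ang 83 861
[ 0.5302 -0.357 ] size 24.3 24.7 ang 90 465
[ 0.5656 -0.254 ] size 70.3 7.8 ang 83 440
```

View pics/w5.png

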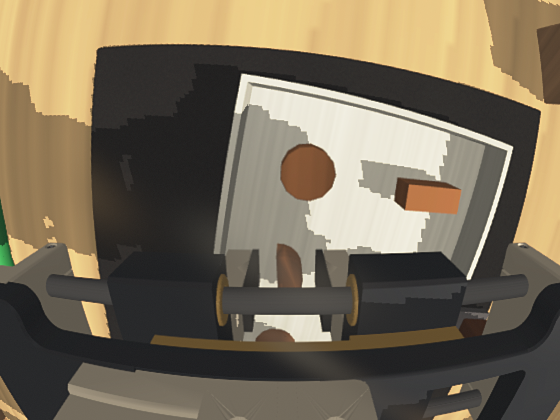

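Half-round at (288,268) sits between the fingers (232 and 335). Close.

Emit:
jog_arm(
  targets="0 0 0.001 0 0 0 -1; 0 0 0.001 0 0 0 -1; 0 0 0.001 0 0 0 -1; 0 0 0.001 0 0 0 -1; 0 0 -0.03 0 0 0 -1; 0 0 -0.08 0 0 0 -1; 0 0 -0.14 0 0 0 -1; 0 0 -0.2 0 0 0 -1",
)

```text
clock: 12.6
tool_pos: [0.5321, -0.3031, 0.2124]
orientation: [-180.0, 0.0, -83.0]
force: [1.7, -0.6, -0.3]
opening: 0.0119
```

```bash
python3 look.py w6 .42 .60 -.42 -.15; python3 - <<'E'
from h import *
delta([.415,.298,.28],[180,0,-83])
s=snapshot('scene');save('s6',s['img'])
p=snapshot('top');save('t6',p['img'])
E
```

```text
{'clock': 12.6, 'joint_pos': [-11.4458, 15.239, -8.7709, -0.0472, -65.9648, 18.4967], 'tool_pos': [0.5321, -0.3031, 0.2124], 'orientation': [-179.9624, 0.0329, -82.9683], 'force': [1.7206, -0.5513, -0.2998], 'opening': 0.0119}
[ 0.4733 -0.1762] size 8.0 54.7 ang 76 264
[ 0.4661 -0.353 ] size 30.7 13.6 ang 86 389
[ 0.4736 -0.3   ] size 25.3 25.8 ang 27 511
[ 0.5173 -0.2026] size 25.7 41.7 ang 90 333
[ 0.5298 -0.3568] size 24.3 24.3 ang 90 466
[ 0.5341 -0.2471] size 25.2 28.7 ang 70 511
[ 0.5593 -0.1715] size 8.0 43.0 ang 90 228
delta [-0.613   0.0443 -0.0624] [-0.62 -0.36  0.11]
```

View pics/w6.png

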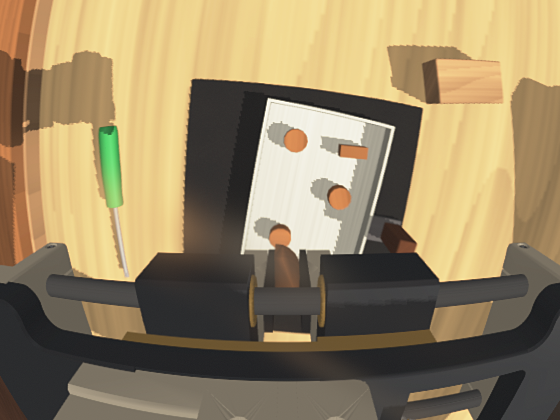

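Emit:
jog_arm(
  targets="0 0 -0.06 0 0 0 -1; -0.06 0.005 -0.07 0 0 0 -1; -0.12 0.01 -0.07 0 0 0 -1; -0.18 0.015 -0.07 0 0 0 -1; -0.24 0.02 -0.07 0 0 0 -1; -0.3 0.025 -0.07 0 0 0 -1; -0.36 0.03 -0.07 0 0 0 -1; -0.42 0.035 -0.07 0 0 0 -1",
)

```text
clock: 13.75
tool_pos: [0.4464, 0.1104, 0.2827]
orientation: [-179.6, -0.2, -83.0]
force: [1.5, 0.5, -0.1]
opening: 0.0126
```

```bash
python3 - <<'E'
from h import *
st();delta([.415,.298,.28],[180,0,-78])
E
```

```text
{'clock': 13.75, 'joint_pos': [38.8562, -2.5838, -20.1974, 0.3726, -72.1217, -31.927], 'tool_pos': [0.4464, 0.1104, 0.2827], 'orientation': [-179.5878, -0.1616, -82.9579], 'force': [1.5353, 0.5079, -0.1121], 'opening': 0.0126}
delta [-0.1901  0.0082  0.0021] [-0.4  -0.18 -4.96]
```

Emit:
jog_arm(
  targets="-0.06 0.003 0 0 0 -5 -1; -0.12 0.005 0 0 0 -5 -1; -0.18 0.008 0.01 0 0 -5 -1; -0.19 0.008 0.06 0 0 -5 -1; -0.19 0.008 0.12 0 0 -5 -1; -0.19 0.008 0.165 0 0 -5 -1; -0.19 0.008 0.165 0 0 -5 -1; -0.19 0.008 0.165 0 0 -5 -1",
)

```text
clock: 14.75
tool_pos: [0.4171, 0.2982, 0.1183]
orientation: [-179.5, -0.2, -77.9]
force: [0.7, 0.3, 1.4]
opening: 0.0125
```

```bash
python3 - <<'E'
from h import *
st();s=snapshot('scene');save('s7',cv2.resize(s['img'][80:280,200:420],None,fx=3,fy=3,interpolation=cv2.INTER_CUBIC))
p=snapshot('wrist');save('w7',p['img'])
E
```

```text
{'clock': 14.75, 'joint_pos': [57.8919, 10.914, -28.5554, 0.592, -50.3429, -46.2038], 'tool_pos': [0.4171, 0.2982, 0.1183], 'orientation': [-179.5412, -0.1819, -77.9356], 'force': [0.7188, 0.2518, 1.4102], 'opening': 0.0125}
```

View pics/s7.png

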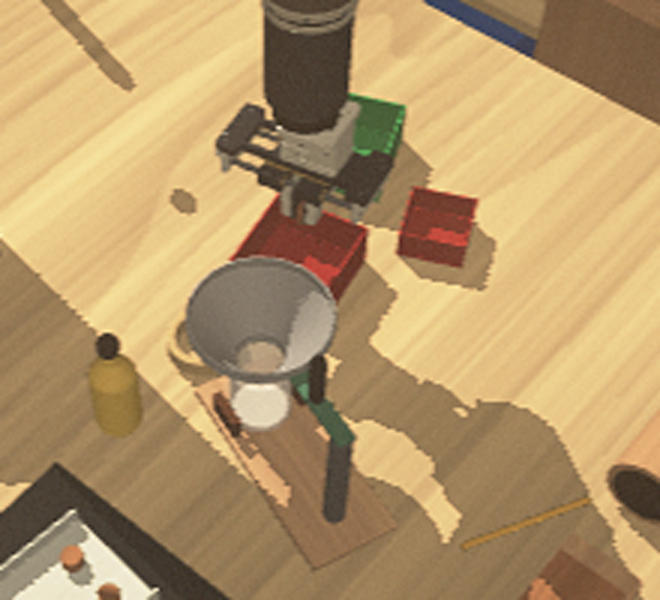

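View pics/w7.png

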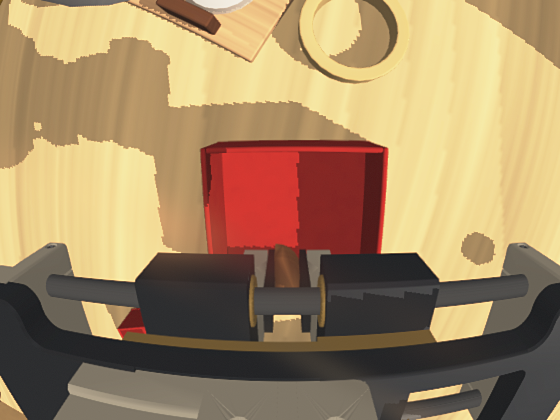

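Emit:
jog_arm(
  targets="0 0 0.03 0 0 0 -1; 0 0 0.065 0 0 0 -1; 0 0 0.068 0 0 0 -1; 0 0 0.068 0 0 0 -0.3; 0 0 0.068 0 0 0 -0.3; 0 0 0.068 0 0 0 -0.3; 0 0 0.02 0 0 0 -0.3; 0 0 -0.04 0 0 0 -0.3",
)

```text
clock: 15.85
tool_pos: [0.4164, 0.298, 0.16]
orientation: [-179.6, -0.2, -77.9]
force: [1.5, 0.8, 0.2]
opening: 0.0305
```

```bash
python3 - <<'E'
from h import *
st()
p=snapshot('wrist');save('w8',p['img'])
delta([.54,-.19,.28],[180,0,-152])
E
```

```text
{'clock': 15.85, 'joint_pos': [57.9326, 8.2195, -25.5509, 0.5335, -56.0449, -46.1722], 'tool_pos': [0.4164, 0.298, 0.16], 'orientation': [-179.553, -0.1747, -77.943], 'force': [1.4759, 0.829, 0.2152], 'opening': 0.0305}
delta [ 0.505  -0.0161 -0.1125] [-0.77  0.88 74.16]
```

View pics/w8.png

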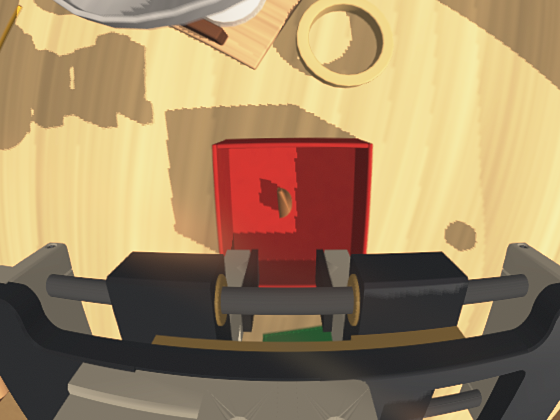

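Emit:
jog_arm(
  targets="0 0 -0.06 0 0 0 -0.3; 0 0 -0.12 0 0 0 -0.3; 0.06 -0.002 -0.12 0 0 10 -0.3; 0.12 -0.004 -0.12 0 0 20 -0.3; 0.18 -0.006 -0.12 0 0 30 -0.3; 0.24 -0.008 -0.12 0 0 40 -0.3; 0.3 -0.01 -0.12 0 0 50 -0.3; 0.36 -0.012 -0.12 0 0 60 -0.3",
)

```text
clock: 16.9
tool_pos: [0.5054, -0.0511, 0.2889]
orientation: [-179.6, 1.1, -138.1]
force: [1.6, 1.0, 1.1]
opening: 0.0307
```

```bash
python3 - <<'E'
from h import *
st()
delta([.54,-.19,.16],[180,0,-152])
E
```

```text
{'clock': 16.9, 'joint_pos': [16.299, 1.7956, -14.8418, -0.1443, -72.1782, -64.408], 'tool_pos': [0.5054, -0.0511, 0.2889], 'orientation': [-179.613, 1.1279, -138.148], 'force': [1.6165, 0.958, 1.1289], 'opening': 0.0307}
delta [ 0.0694 -0.1257  0.1285] [-0.25  1.17 13.85]
```

Emit:
jog_arm(
  targets="0.02 -0.04 0 0 0 5 -0.3; 0.045 -0.08 0.02 0 1 10 -0.3; 0.069 -0.12 0.05 0 1.2 13.8 -0.3; 0.069 -0.126 0.09 0 1.2 13.8 -0.3; 0.069 -0.126 0.128 0 1.2 13.8 -0.3; 0.069 -0.126 0.128 0 1.2 13.8 -0.3; 0.069 -0.126 0.128 0 1.2 13.8 -0.3; 0.069 -0.126 0.128 0 1.2 13.8 -0.3",
)

```text
clock: 17.9
tool_pos: [0.5417, -0.1899, 0.1627]
orientation: [-179.6, 0.2, -151.9]
force: [-0.1, 0.3, -0.1]
opening: 0.0308
```

```bash
python3 look.py w9 .42 .60 -.42 -.13
```

```text
{'clock': 17.9, 'joint_pos': [0.3751, 13.7716, -17.8737, 0.2881, -58.0433, -62.4416], 'tool_pos': [0.5417, -0.1899, 0.1627], 'orientation': [-179.6387, 0.1622, -151.9142], 'force': [-0.0843, 0.3442, -0.0576], 'opening': 0.0308}
[ 0.4747 -0.3394] size 29.5 17.7 ang 87 471
[ 0.4825 -0.2883] size 24.5 25.4 ang 72 488
[ 0.4918 -0.177 ] size 25.0 24.7 ang 90 486
[ 0.5367 -0.3437] size 24.5 30.6 ang 45 572
[ 0.542  -0.2347] size 27.3 24.0 ang 90 516
[ 0.5491 -0.179 ] size 28.4 11.1 ang 60 232
```

View pics/w9.png

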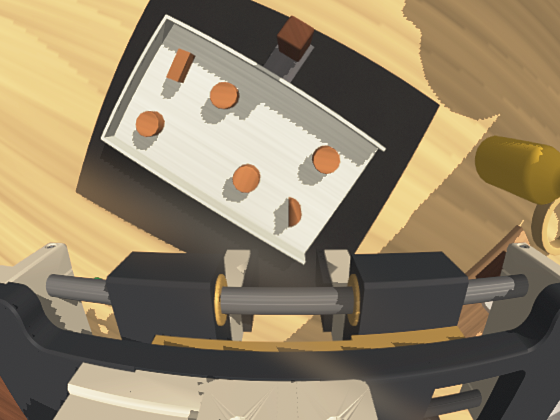

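View pics/w9r.png

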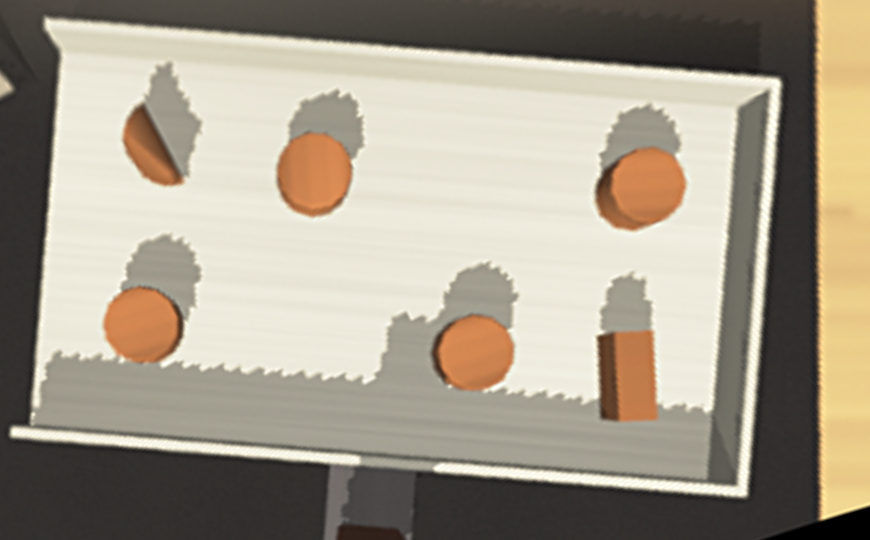

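```bash
python3 - <<'E'
from h import *
s=snapshot('scene');t=snapshot('top');save('t9',t['img']);save('s9',s['img'])
a=cv2.cvtColor(cv2.imread('pics/scene0.png'),cv2.COLOR_BGR2RGB)
q=dict(s);q['img']=a
for im in (q,s):
    r=rect(im,.36,.62,-.42,-.13,.024,2.5,False);hsv=cv2.cvtColor(r,cv2.COLOR_RGB2HSV);m=((hsv[...,1]>110)&(hsv[...,2]>80)).astype(np.uint8)
    for c in cv2.findContours(m,0,1)[0]:
        A=cv2.contourArea(c)
        if 150<A<6000: (u,v),(w,h),an=cv2.minAreaRect(c);print(np.round([.62-v/2500,-.13-u/2500],4),round(w/2.5),round(h/2.5))
    print()
    save('rs%d'%(im is s),r)
E
```

```text
[ 0.3632 -0.4163] 5 9
[ 0.37   -0.1364] 13 12
[ 0.3803 -0.3306] 11 5
[ 0.3845 -0.4023] 12 9
[ 0.3816 -0.1358] 14 7
[ 0.3826 -0.4161] 14 10
[ 0.3862 -0.3847] 5 10
[ 0.3865 -0.392 ] 6 13
[ 0.3932 -0.1964] 4 15
[ 0.3932 -0.158 ] 4 29
[ 0.3936 -0.1346] 5 10
[ 0.3942 -0.291 ] 4 22
[ 0.3942 -0.1811] 7 10
[ 0.3791 -0.256 ] 35 47
[ 0.3936 -0.3551] 7 12
[ 0.3931 -0.3264] 45 8
[ 0.3936 -0.3867] 12 45
[ 0.4001 -0.2589] 16 14
[ 0.4033 -0.2699] 6 28
[ 0.4182 -0.4156] 48 8
[ 0.4706 -0.3534] 36 15
[ 0.4776 -0.2994] 30 26
[ 0.4849 -0.1893] 24 31
[ 0.5358 -0.3033] 17 27
[ 0.5342 -0.3569] 23 29
[ 0.5378 -0.2456] 23 30
[ 0.5034 -0.418 ] 100 3
[ 0.545  -0.1894] 26 19
[ 0.5966 -0.4172] 15 3

[ 0.3966 -0.3554] 3 20
[ 0.416 -0.246] 9 25
[ 0.4018 -0.2464] 34 55
[ 0.4863 -0.1537] 20 9
[ 0.4792 -0.3428] 15 36
[ 0.4869 -0.2894] 24 32
[ 0.49   -0.4182] 26 2
[ 0.5414 -0.4178] 3 19
[ 0.5432 -0.3468] 24 29
[ 0.5479 -0.2359] 23 30
[ 0.5557 -0.18  ] 25 19
```

View pics/rs0.png

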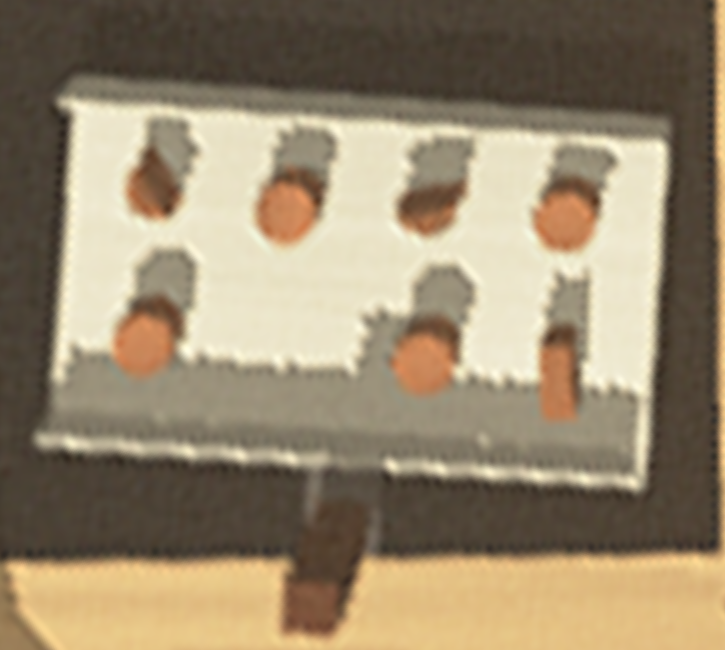

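View pics/rs1.png

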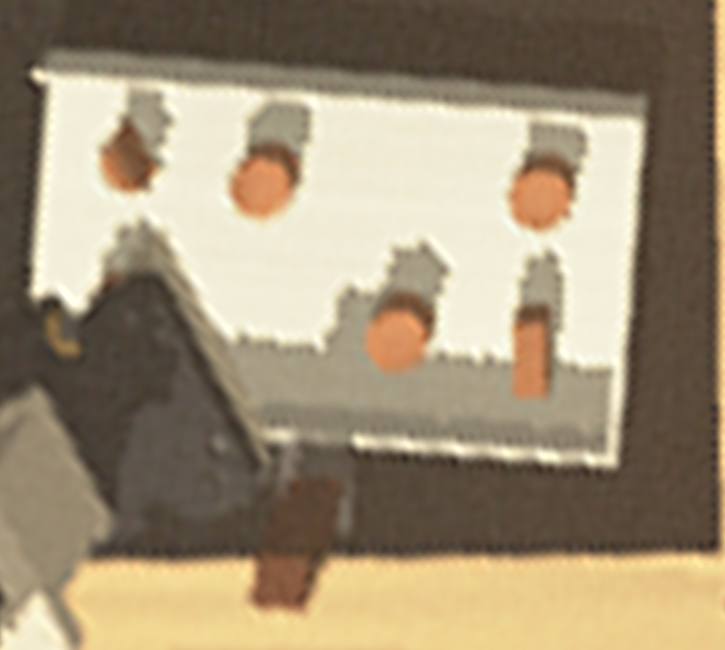

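```bash
python3 - <<'E'
from h import *
delta([.549,-.1787,.0105],[180,0,-154])
E
```

```text
delta [-0.0119  0.0069  0.1512] [-0.31  0.11  2.07]
```

Emit:
jog_arm(
  targets="-0.012 0.007 0.03 -0.3 0 2 -0.3; -0.012 0.007 0.08 -0.3 0 2 -0.3; -0.012 0.007 0.12 -0.3 0 2 -0.3; -0.012 0.007 0.141 -0.3 0 2 -0.3; -0.012 0.007 0.149 -0.3 0 2 -0.3; -0.012 0.007 0.151 -0.3 0 2 -0.3; -0.012 0.007 0.151 -0.3 0 2 -0.3; -0.012 0.007 0.151 -0.3 0 2 -0.3",
)

```text
clock: 19.05
tool_pos: [0.5497, -0.1786, 0.0118]
orientation: [-179.9, 0.2, -153.9]
force: [-0.1, -0.9, -0.0]
opening: 0.0303
```

```bash
python3 look.py w10 .42 .60 -.42 -.15
```

```text
{'clock': 19.05, 'joint_pos': [1.3584, 24.3641, -25.9746, -0.0534, -39.4574, -65.2419], 'tool_pos': [0.5497, -0.1786, 0.0118], 'orientation': [-179.9456, 0.1994, -153.9246], 'force': [-0.0521, -0.927, -0.0086], 'opening': 0.0303}
[ 0.4755 -0.3356] size 27.6 24.9 ang 87 581
[ 0.4822 -0.2873] size 24.9 27.0 ang 74 506
[ 0.4916 -0.1772] size 25.4 24.9 ang 80 496
[ 0.5342 -0.3407] size 24.7 37.3 ang 49 695
[ 0.5403 -0.2343] size 24.1 29.5 ang 3 557
[ 0.5438 -0.1811] size 24.0 9.8 ang 55 160
[ 0.5796 -0.2045] size 33.5 7.1 ang 68 129
[ 0.5949 -0.1652] size 7.6 37.1 ang 65 199
```

View pics/w10.png

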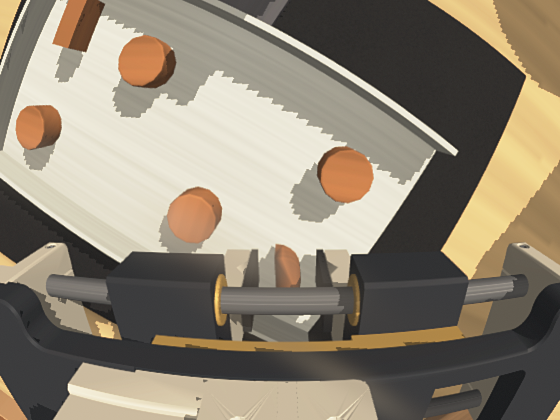

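Piece at (288,265) between the fingers. Grip and lift.

Emit:
jog_arm(
  targets="0 0 0.0015 0 0 0 -1; 0 0 0.0015 0 0 0 -1; 0 0 0.0015 0 0 0 -1; 0 0 0.0015 0 0 0 -1; 0 0 -0.03 0 0 0 -1; 0 0 -0.08 0 0 0 -1; 0 0 -0.14 0 0 0 -1; 0 0 -0.2 0 0 0 -1",
)

```text
clock: 20.1
tool_pos: [0.5484, -0.1787, 0.2135]
orientation: [-180.0, 0.2, -153.9]
force: [1.0, -0.1, -1.0]
opening: 0.0119
```

```bash
python3 look.py w11 .42 .60 -.42 -.15;  python3 - <<'E'
from h import *
delta([.42,.285,.28],[180,0,-78])
E
```

```text
{'clock': 20.1, 'joint_pos': [1.3476, 11.7885, -13.233, -0.0439, -64.8041, -65.2533], 'tool_pos': [0.5484, -0.1787, 0.2135], 'orientation': [-179.9631, 0.175, -153.9243], 'force': [1.0368, -0.1002, -0.9929], 'opening': 0.0119}
[ 0.4747 -0.3399] size 29.8 17.6 ang 86 465
[ 0.4827 -0.2883] size 24.7 25.3 ang 90 492
[ 0.4918 -0.1769] size 24.9 24.7 ang 43 477
[ 0.5373 -0.3443] size 24.5 29.6 ang 59 556
[ 0.5426 -0.2346] size 24.2 26.7 ang 5 506
[ 0.5102 -0.4054] size 179.7 2.9 ang 90 296
delta [-0.087   0.4751 -0.0603] [ -0.88   0.27 -75.84]
```

View pics/w11.png

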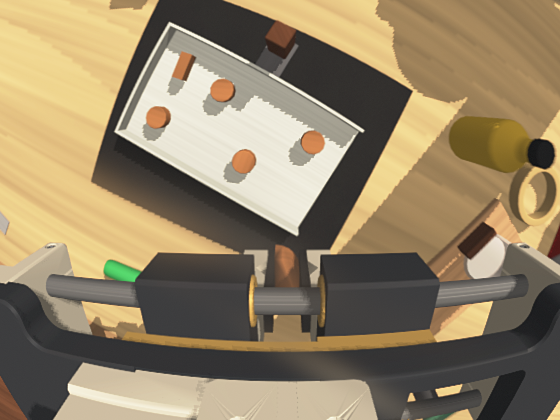

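Emit:
jog_arm(
  targets="0 0 -0.06 0 0 0 -1; -0.01 0.05 -0.07 0 0 -10 -1; -0.02 0.11 -0.07 0 0 -20 -1; -0.03 0.17 -0.07 0 0 -30 -1; -0.04 0.23 -0.07 0 0 -40 -1; -0.055 0.29 -0.07 0 0 -50 -1; -0.065 0.35 -0.07 0 0 -60 -1; -0.075 0.41 -0.07 0 0 -70 -1",
)

```text
clock: 21.15
tool_pos: [0.4367, 0.2231, 0.2903]
orientation: [-179.2, -0.2, -83.5]
force: [1.4, -0.7, -0.1]
opening: 0.0123
```

```bash
python3 - <<'E'
from h import *
st()
delta([.42,.28,.05],[180,0,-78])
E
```

```text
{'clock': 21.15, 'joint_pos': [50.6932, 0.1746, -16.7033, 0.7652, -72.6569, -44.4213], 'tool_pos': [0.4367, 0.2231, 0.2903], 'orientation': [-179.1563, -0.1984, -83.5044], 'force': [1.3607, -0.6612, -0.0997], 'opening': 0.0123}
delta [-0.0593  0.0137  0.2399] [-0.83 -0.24 -5.5 ]
```

Emit:
jog_arm(
  targets="-0.04 0.01 0 -0.8 0 -5.5 -1; -0.059 0.0135 0.04 -0.8 0 -5.5 -1; -0.059 0.0135 0.1 -0.8 0 -5.5 -1; -0.059 0.0135 0.16 -0.8 0 -5.5 -1; -0.059 0.0135 0.21 -0.8 0 -5.5 -1; -0.059 0.0135 0.235 -0.8 0 -5.5 -1; -0.059 0.0135 0.235 -0.8 0 -5.5 -1; -0.059 0.0135 0.235 -0.8 0 -5.5 -1",
)

```text
clock: 22.15
tool_pos: [0.4207, 0.2804, 0.0559]
orientation: [-179.9, -0.2, -78.0]
force: [0.1, 0.9, 1.7]
opening: 0.0125
```

Emit:
jog_arm(
  targets="0 0 0 0 0 0 -0.3; 0 0 0 0 0 0 -0.3; 0 0 0 0 0 0 -0.3; 0 0 -0.05 0 0 0 -0.3; 0 0 -0.11 0 0 0 -0.3; 0 0 -0.17 0 0 0 -0.3; 0 0 -0.22 0 0 0 -0.3; 0 0 -0.22 0 0 0 -0.3",
)

```text
clock: 23.15
tool_pos: [0.4217, 0.2824, 0.2806]
orientation: [-179.5, 0.1, -78.0]
force: [0.3, 0.1, -1.5]
opening: 0.0307
```

```bash
python3 - <<'E'
from h import *
st()
p=snapshot('wrist');save('w12',p['img'])
delta([.475,-.342,.28],[180,0,-180])
E
```

```text
{'clock': 23.15, 'joint_pos': [56.2346, 2.3763, -15.4826, 0.2812, -71.7376, -44.2912], 'tool_pos': [0.4217, 0.2824, 0.2806], 'orientation': [-179.5244, 0.0901, -77.969], 'force': [0.288, 0.1024, -1.5127], 'opening': 0.0307}
delta [ 0.6213  0.0766 -0.0022] [ -0.21   0.21 102.01]
```

View pics/w12.png

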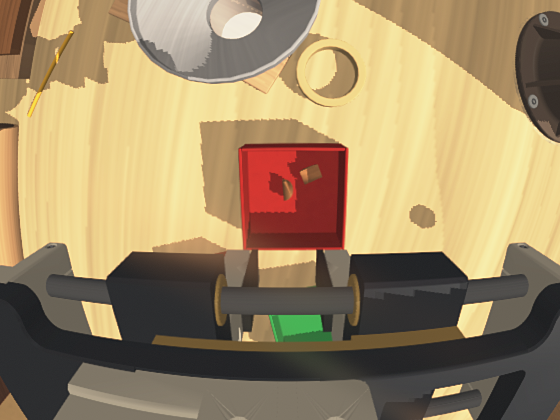

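Emit:
jog_arm(
  targets="0.06 0.007 0 0 0 10 -0.32; 0.12 0.014 -0.01 0 0 20 -0.32; 0.18 0.022 -0.01 0 0 30 -0.32; 0.24 0.03 -0.01 0 0 40 -0.32; 0.3 0.037 -0.01 0 0 50 -0.32; 0.36 0.045 -0.01 0 0 60 -0.32; 0.42 0.052 -0.01 0 0 70 -0.32; 0.48 0.06 -0.01 0 0 80 -0.32",
)

```text
clock: 24.2
tool_pos: [0.461, -0.2022, 0.2864]
orientation: [-180.0, 0.2, -158.3]
force: [1.4, -0.3, 0.4]
opening: 0.0299
```

```bash
python3 - <<'E'
from h import *
st()
delta([.470,-.338,.15],[180,0,-177])
E
```

```text
{'clock': 24.2, 'joint_pos': [-1.3352, 2.0168, -14.9603, -0.0606, -72.8657, -66.9669], 'tool_pos': [0.461, -0.2022, 0.2864], 'orientation': [-179.9919, 0.1673, -158.3199], 'force': [1.4385, -0.3003, 0.4369], 'opening': 0.0299}
delta [ 0.0422 -0.1295  0.1363] [ 0.02  0.17 18.68]
```

Emit:
jog_arm(
  targets="0.02 -0.05 0 0 0 8 -0.42; 0.035 -0.1 0.02 0 0 16 -0.42; 0.042 -0.13 0.06 0 0 18.7 -0.42; 0.042 -0.13 0.1 0 0 18.7 -0.42; 0.042 -0.13 0.136 0 0 18.7 -0.42; 0.042 -0.13 0.136 0 0 18.7 -0.42; 0.042 -0.13 0.136 0 0 18.7 -0.42; 0.042 -0.13 0.136 0 0 18.7 -0.42",
)

```text
clock: 25.2
tool_pos: [0.4713, -0.3386, 0.152]
orientation: [-180.0, 0.3, -177.0]
force: [0.3, -0.4, 0.2]
opening: 0.0255
```

```bash
python3 look.py w13 .42 .60 -.42 -.15
```

```text
{'clock': 25.2, 'joint_pos': [-16.4543, 14.9817, -17.5972, -0.0961, -57.1313, -70.4835], 'tool_pos': [0.4713, -0.3386, 0.152], 'orientation': [-179.9796, 0.3002, -176.9898], 'force': [0.2675, -0.4358, 0.2343], 'opening': 0.0255}
[ 0.4243 -0.2365] size 8.0 25.0 ang 90 174
[ 0.4731 -0.3423] size 33.4 12.5 ang 88 397
[ 0.4805 -0.2896] size 28.5 25.0 ang 88 554
[ 0.4886 -0.1793] size 32.2 25.1 ang 65 599
[ 0.535  -0.3468] size 30.7 24.3 ang 90 577
[ 0.5742 -0.3943] size 11.7 51.9 ang 2 342
[ 0.5717 -0.2727] size 57.3 11.6 ang 87 297
```

View pics/w13.png

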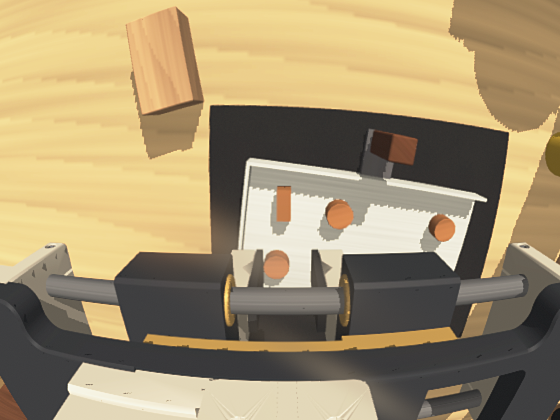

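View pics/w13r.png

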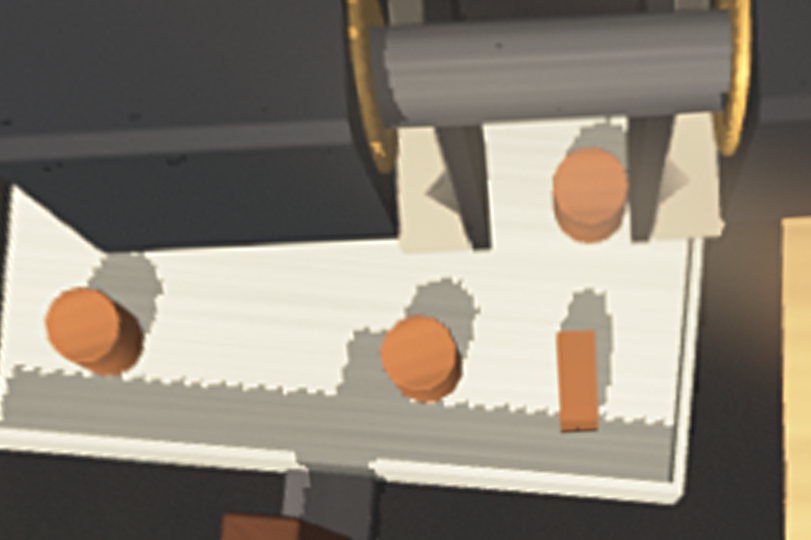

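```bash
python3 - <<'E'
from h import *
delta([.470,-.3405,.0105],[180,0,-178])
E
```

```text
delta [ 0.002  -0.0018  0.1414] [-0.01  0.3   1.01]
```

Emit:
jog_arm(
  targets="0.002 -0.002 0.03 0 0.3 1 -0.42; 0.002 -0.002 0.07 0 0.3 1 -0.42; 0.002 -0.002 0.1 0 0.3 1 -0.42; 0.002 -0.002 0.112 0 0.3 1 -0.42; 0.002 -0.002 0.122 0 0.3 1 -0.42; 0.002 -0.002 0.132 0 0.3 1 -0.42; 0.002 -0.002 0.14 0 0.3 1 -0.42; 0.002 -0.002 0.141 0 0.3 1 -0.42",
)

```text
clock: 26.25
tool_pos: [0.4698, -0.3406, 0.0106]
orientation: [180.0, -0.0, -178.0]
force: [0.6, 0.5, 0.1]
opening: 0.0253
```

```bash
python3 look.py w14 .42 .60 -.42 -.15
```

```text
{'clock': 26.25, 'joint_pos': [-16.6325, 24.7247, -25.5657, 0.0124, -39.7355, -71.3744], 'tool_pos': [0.4698, -0.3406, 0.0106], 'orientation': [179.9993, -0.027, -177.9974], 'force': [0.6097, 0.5458, 0.0748], 'opening': 0.0253}
[ 0.4287 -0.2115] size 16.7 32.3 ang 90 483
[ 0.4644 -0.3427] size 22.5 12.6 ang 87 260
[ 0.484  -0.3102] size 33.0 5.8 ang 85 92
[ 0.486  -0.3713] size 5.9 32.8 ang 2 106
[ 0.5134 -0.3268] size 11.7 186.8 ang 88 1611
```

View pics/w14.png

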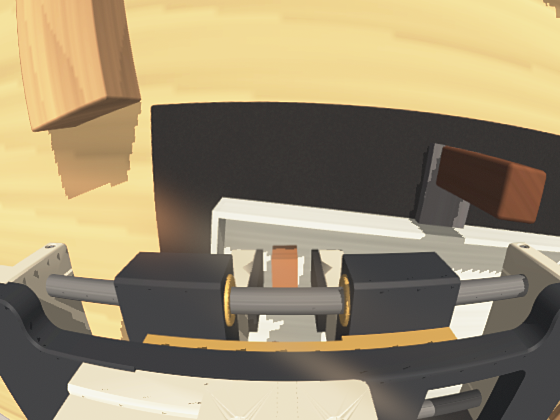

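Block at (285,265) between the fingers, no contact. Grip and lift.

Emit:
jog_arm(
  targets="0 0 0 0 0 0 -1; 0 0 0 0 0 0 -1; 0 0 0 0 0 0 -1; 0 0 0 0 0 0 -1; 0 0 -0.03 0 0 0 -1; 0 0 -0.08 0 0 0 -1; 0 0 -0.14 0 0 0 -1; 0 0 -0.2 0 0 0 -1",
)

```text
clock: 27.3
tool_pos: [0.4696, -0.3404, 0.2126]
orientation: [180.0, -0.0, -178.0]
force: [2.2, -0.8, 0.1]
opening: 0.0126
```

```bash
python3 look.py w15 .42 .60 -.42 -.13; python3 - <<'E'
from h import *
delta([.41,.30,.28],[180,0,-78])
E
```

```text
{'clock': 27.3, 'joint_pos': [-16.6249, 12.2313, -12.7938, 0.008, -65.0004, -71.3705], 'tool_pos': [0.4696, -0.3404, 0.2126], 'orientation': [179.9988, -0.0265, -177.9921], 'force': [2.1923, -0.8337, 0.0953], 'opening': 0.0126}
[ 0.4238 -0.2392] size 7.0 24.3 ang 90 149
[ 0.4814 -0.2902] size 27.8 25.0 ang 50 544
[ 0.4897 -0.178 ] size 29.8 25.4 ang 73 568
[ 0.5356 -0.2364] size 19.4 26.4 ang 88 387
[ 0.5568 -0.3394] size 71.8 34.5 ang 83 1975
[ 0.5886 -0.3795] size 9.1 23.8 ang 5 149
[ 0.5873 -0.2935] size 26.5 5.4 ang 80 107
delta [ 0.0388  0.6442 -0.0629] [-7.600e-01  5.000e-02 -9.991e+01]
```

View pics/w15.png

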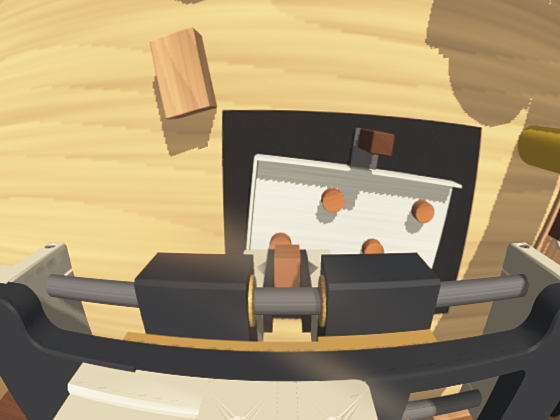

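Emit:
jog_arm(
  targets="0 0 -0.06 0 0 0 -1; 0 0.05 -0.07 0 0 -10 -1; 0 0.11 -0.07 0 0 -20 -1; 0 0.17 -0.07 0 0 -30 -1; 0 0.23 -0.07 0 0 -40 -1; 0 0.29 -0.07 0 0 -50 -1; 0 0.35 -0.07 0 0 -60 -1; 0 0.41 -0.07 0 0 -70 -1",
)

```text
clock: 28.35
tool_pos: [0.4566, 0.0693, 0.2893]
orientation: [-179.3, -0.1, -107.6]
force: [1.5, 0.7, -0.0]
opening: 0.0124
```

```bash
python3 - <<'E'
from h import *
st()
delta([.41,.31,.28],[180,0,-78])
E
```

```text
{'clock': 28.35, 'joint_pos': [33.7188, -2.6741, -19.5373, 0.6411, -72.8316, -51.4794], 'tool_pos': [0.4566, 0.0693, 0.2893], 'orientation': [-179.3305, -0.1441, -107.5738], 'force': [1.4859, 0.6705, -0.0325], 'opening': 0.0124}
delta [-0.2154  0.1172  0.0074] [ -0.62  -0.31 -29.57]
```

Emit:
jog_arm(
  targets="-0.05 0.025 0 0 0 -10 -1; -0.1 0.05 0 0 0 -20 -1; -0.15 0.08 0 -0.6 0 -29.6 -1; -0.2 0.11 0 -0.6 0 -29.6 -1; -0.215 0.117 0.05 -0.6 0 -29.6 -1; -0.215 0.117 0.11 -0.6 0 -29.6 -1; -0.215 0.117 0.17 -0.6 0 -29.6 -1; -0.215 0.117 0.17 -0.6 0 -29.6 -1",
)

```text
clock: 29.35
tool_pos: [0.4096, 0.3058, 0.1138]
orientation: [179.5, -0.7, -78.0]
force: [-0.2, -0.3, 1.0]
opening: 0.0128
```

```bash
python3 - <<'E'
from h import *
st()
p=snapshot('wrist');save('w16',p['img'])
delta([.41,.31,.06],[180,0,-78])
E
```

```text
{'clock': 29.35, 'joint_pos': [58.8712, 11.703, -28.0598, 0.1517, -51.0302, -46.9708], 'tool_pos': [0.4096, 0.3058, 0.1138], 'orientation': [179.544, -0.6593, -78.0008], 'force': [-0.1815, -0.3206, 1.0416], 'opening': 0.0128}
delta [-0.0031  0.0006  0.0569] [ 0.2  -0.49  0.04]
```

View pics/w16.png

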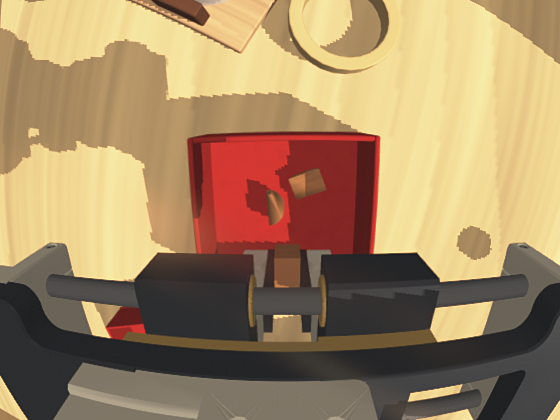

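Emit:
jog_arm(
  targets="-0.003 0 0.03 0 0 0 -1; -0.003 0 0.055 0 0 0 -1; -0.003 0 0.057 0 0 0 -1; -0.003 0 0.057 0 0 0 -0.3; -0.003 0 0.057 0 0 0 -0.3; -0.003 0 0.057 0 0 0 -0.3; -0.003 0 0 0 0 0 -0.3; -0.003 0 -0.05 0 0 0 -0.3",
)

```text
clock: 30.4
tool_pos: [0.4109, 0.3109, 0.1687]
orientation: [179.8, -0.5, -77.9]
force: [1.8, 1.4, -0.8]
opening: 0.0306
```

Emit:
jog_arm(
  targets="0 0 -0.06 0 0 0 -0.3; 0 0 -0.11 0 0 0 -0.3; 0.06 0 -0.12 0 0 0 -0.3; 0.12 0 -0.12 0 0 0 -0.3; 0.18 0 -0.12 0 0 0 -0.3; 0.24 0 -0.12 0 0 0 -0.3; 0.3 0 -0.12 0 0 0 -0.3; 0.35 0 -0.12 0 0 0 -0.3",
)

```text
clock: 31.4
tool_pos: [0.4841, -0.0324, 0.2926]
orientation: [179.9, -0.5, -78.0]
force: [0.5, -0.1, 0.2]
opening: 0.031
```

```bash
python3 - <<'E'
from h import *
st()
p=snapshot('wrist');save('w17',p['img'])
t=snapshot('top');s=snapshot('scene');save('t17',t['img']);save('s17',s['img'])
r=rect(s,.33,.5,.21,.39,.02,3,False);save('box17',r)
for n in ('funnel_mouth','swing_knob','hinge','scoop','scoop_lip','scoop_grip'):
  z={'swing_knob':.215,'funnel_mouth':.188,'hinge':.17,'scoop':.003,'scoop_lip':.006,'scoop_grip':.053}[n]
  for q in (t,s): print(n,[(px2w(q,*d['uv'],z).round(3)[:2],round(d['conf'],2)) for d in models.spot_point(n,q)])
E
```

```text
{'clock': 31.4, 'joint_pos': [19.8712, 0.0513, -16.4178, 0.5061, -73.7312, -7.9797], 'tool_pos': [0.4841, -0.0324, 0.2926], 'orientation': [179.8684, -0.5086, -77.9652], 'force': [0.4848, -0.056, 0.1898], 'opening': 0.031}
funnel_mouth [(array([0.515, 0.109]), 0.6)]
funnel_mouth [(array([0.493, 0.03 ]), 0.74), (array([0.506, 0.119]), 0.63)]
swing_knob [(array([ 0.417, -0.198]), 0.63)]
swing_knob [(array([0.633, 0.074]), 0.91)]
hinge [(array([0.67 , 0.055]), 0.85)]
hinge [(array([0.672, 0.045]), 0.87), (array([0.486, 0.043]), 0.58)]
scoop [(array([ 0.516, -0.261]), 0.87)]
scoop [(array([ 0.514, -0.273]), 0.67), (array([0.417, 0.219]), 0.51)]
scoop_lip []
scoop_lip [(array([ 0.518, -0.143]), 0.7), (array([0.541, 0.188]), 0.39)]
scoop_grip [(array([ 0.403, -0.257]), 0.93), (array([ 0.519, -0.242]), 0.27)]
scoop_grip [(array([ 0.413, -0.258]), 0.97), (array([ 0.561, -0.342]), 0.51), (array([0.439, 0.265]), 0.43), (array([0.621, 0.118]), 0.33)]
```

View pics/s17.png

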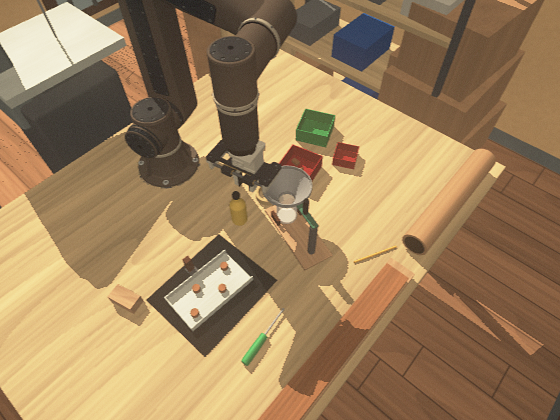

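View pics/box17.png

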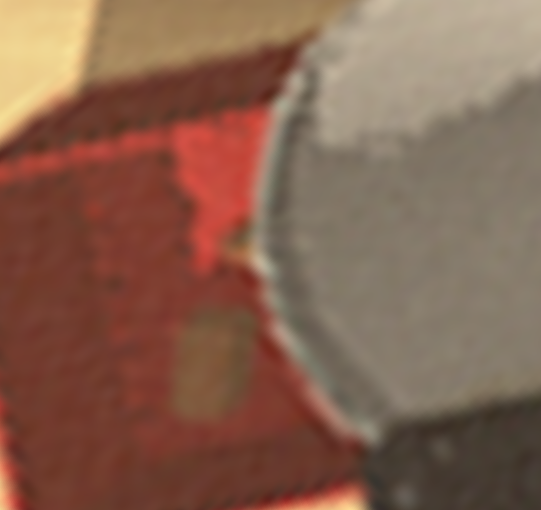

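```bash
python3 - <<'E'
from h import *
delta([.412,-.257,.2],[180,0,-94])
E
```

```text
delta [0.2062 0.1179 0.0941] [ 0.12 -0.53 16.1 ]
```

View pics/w17.png

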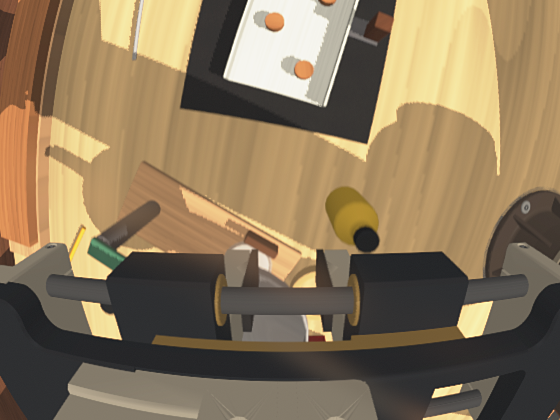

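```bash
python3 - <<'E'
from h import *
R=Ro.from_euler('xyz',[180,0,-90],degrees=True)*Ro.from_rotvec([0,55,0],degrees=True)
print(R.as_matrix().round(2),R.as_euler('xyz',degrees=True))
delta([.41,.037,.33],R.as_euler('xyz',degrees=True))
E
```

```text
[[ 0.   -1.   -0.  ]
 [-0.57  0.   -0.82]
 [ 0.82  0.   -0.57]] [180. -55. -90.]
delta [-0.0805  0.0587 -0.0387] [-5.67 54.26 11.21]
```

Emit:
jog_arm(
  targets="-0.02 0.01 -0.04 0 0 0 -0.3; -0.04 0.03 -0.04 -1 10 2 -0.3; -0.06 0.045 -0.04 -2 20 4 -0.3; -0.08 0.059 -0.04 -3 30 6 -0.3; -0.08 0.059 -0.04 -4 40 8 -0.3; -0.08 0.059 -0.04 -5 48 10 -0.3; -0.08 0.059 -0.04 -5.7 54.3 11.2 -0.3; -0.08 0.059 -0.04 -5.7 54.3 11.2 -0.3",
)

```text
clock: 33.15
tool_pos: [0.4098, 0.0372, 0.3301]
orientation: [179.7, -55.3, -89.7]
force: [-1.1, 0.1, 0.3]
opening: 0.0306
```

```bash
python3 - <<'E'
from h import *
st();s=snapshot('scene');save('s18',s['img'])
E
```

```text
{'clock': 33.15, 'joint_pos': [59.1389, 10.2727, -31.1383, 25.2222, -98.7838, -66.9013], 'tool_pos': [0.4098, 0.0372, 0.3301], 'orientation': [179.6848, -55.2828, -89.6578], 'force': [-1.086, 0.1212, 0.2638], 'opening': 0.0306}
```

View pics/s18.png

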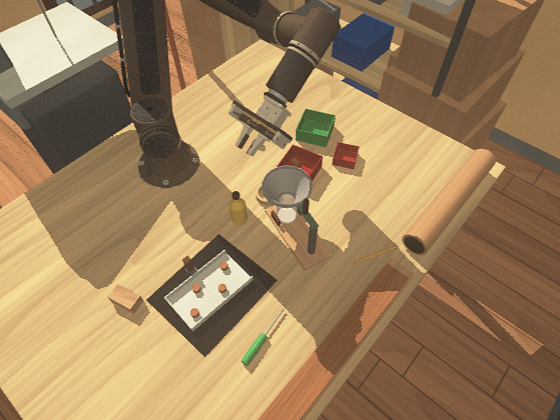

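Emit:
jog_arm(
  targets="0 0 0 0 -10 0 -0.1; 0 0 0 0 -20 0 -0.1; 0 0 0 0 -30 0 -0.1; 0 0 0 0 -40 0 -0.1; 0 0 0 0 -50 0 -0.1; 0 0 0 0 -55 0 -0.1; 0 0 0 0 -55 0 -0.1; 0 0 0 0 -55 0 -0.1",
)

```text
clock: 34.2
tool_pos: [0.4098, 0.0366, 0.3314]
orientation: [180.0, -0.1, -90.0]
force: [0.3, 0.2, -0.7]
opening: 0.0396
```

```bash
python3 - <<'E'
from h import *
st();delta([.414,-.25,.2],[180,0,-94])
E
```

```text
{'clock': 34.2, 'joint_pos': [32.9453, -8.7684, -19.2282, 0.0635, -79.6031, -32.9281], 'tool_pos': [0.4098, 0.0366, 0.3314], 'orientation': [179.9811, -0.0866, -89.9713], 'force': [0.3237, 0.1823, -0.7408], 'opening': 0.0396}
delta [ 0.2864 -0.0041  0.1318] [ 0.02 -0.09  4.03]
```

Emit:
jog_arm(
  targets="0.05 0 0 0 0 1 -0.1; 0.11 0 0 0 0 2 -0.1; 0.17 -0.002 0 0 0 4 -0.1; 0.23 -0.004 0.03 0 0 4 -0.1; 0.286 -0.004 0.08 0 0 4 -0.1; 0.286 -0.004 0.13 0 0 4 -0.1; 0.286 -0.004 0.132 0 0 4 -0.1; 0.286 -0.004 0.132 0 0 4 -0.1",
)

```text
clock: 35.2
tool_pos: [0.4151, -0.2494, 0.2012]
orientation: [-180.0, -0.2, -93.9]
force: [0.1, 0.3, 0.1]
opening: 0.0395
```

```bash
python3 - <<'E'
from h import *
st();p=snapshot('wrist');save('w19',p['img'])
r=rect(p,.36,.60,-.44,-.13,.028,2.5);save('w19r',r)
s=snapshot('scene');save('s19',rect(s,.36,.60,-.44,-.13,.028,2.5,False))
save('s19h',rect(s,.36,.48,-.32,-.2,.071,5,False))
save('w19h',rect(p,.36,.48,-.32,-.2,.071,5))
E
```

```text
{'clock': 35.2, 'joint_pos': [-7.5177, 3.4272, -24.9889, 0.1896, -61.5621, 3.565], 'tool_pos': [0.4151, -0.2494, 0.2012], 'orientation': [-179.9886, -0.1678, -93.8625], 'force': [0.082, 0.2922, 0.0905], 'opening': 0.0395}
```

View pics/w19.png

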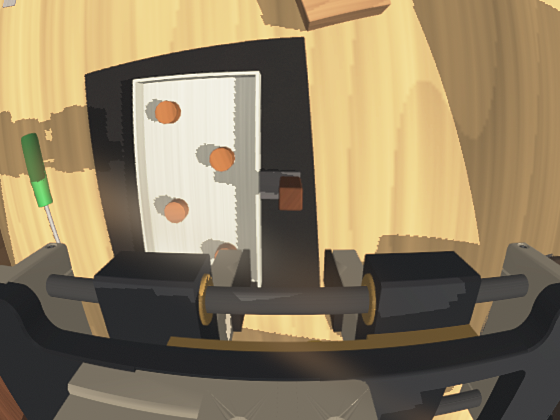

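View pics/w19r.png

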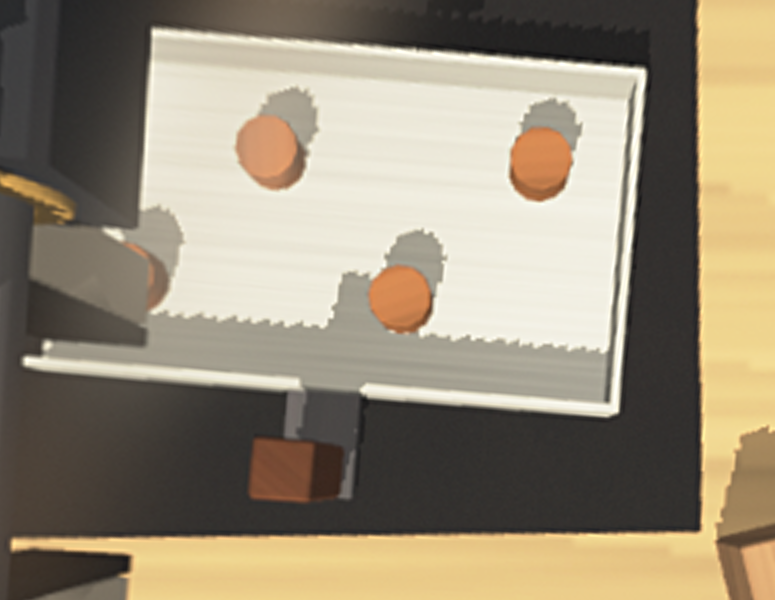

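View pics/s19h.png

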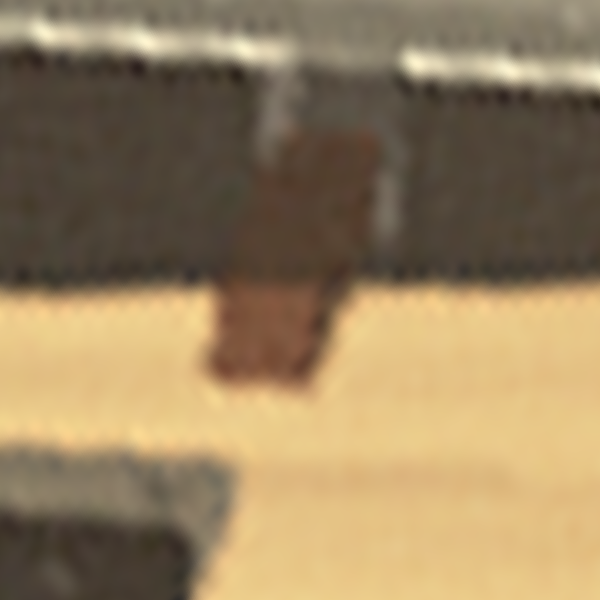

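View pics/w19h.png

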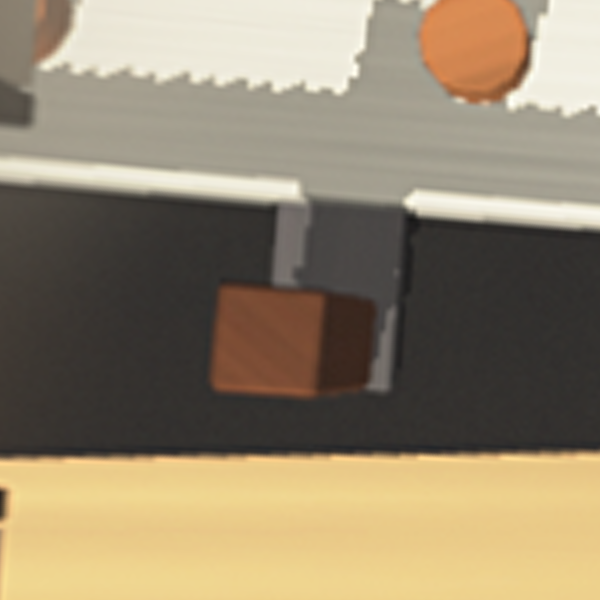

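```bash
python3 - <<'E'
from h import *
delta([.4125,-.2535,.040],[180,0,-94.7])
E
```

```text
delta [0.004  0.0035 0.1623] [-0.19 -0.16  0.86]
```

Emit:
jog_arm(
  targets="0.004 0.0035 0.03 -0.2 -0.2 0.9 -0.1; 0.004 0.0035 0.07 -0.2 -0.2 0.9 -0.1; 0.004 0.0035 0.11 -0.2 -0.2 0.9 -0.1; 0.004 0.0035 0.14 -0.2 -0.2 0.9 -0.1; 0.004 0.0035 0.156 -0.2 -0.2 0.9 -0.1; 0.004 0.0035 0.161 -0.2 -0.2 0.9 -0.1; 0.004 0.0035 0.161 -0.2 -0.2 0.9 -0.1; 0.004 0.0035 0.161 -0.2 -0.2 0.9 -0.1",
)

```text
clock: 36.3
tool_pos: [0.4136, -0.2535, 0.0425]
orientation: [-179.9, 0.0, -94.7]
force: [-0.2, 0.2, -0.3]
opening: 0.0393
```

```bash
python3 - <<'E'
from h import *
st();p=snapshot('wrist');save('w20',p['img'])
E
```

```text
{'clock': 36.3, 'joint_pos': [-8.2377, 14.7208, -36.2215, -0.0539, -38.9349, 3.5722], 'tool_pos': [0.4136, -0.2535, 0.0425], 'orientation': [-179.8753, 0.0262, -94.7073], 'force': [-0.25, 0.1765, -0.2587], 'opening': 0.0393}
```

View pics/w20.png

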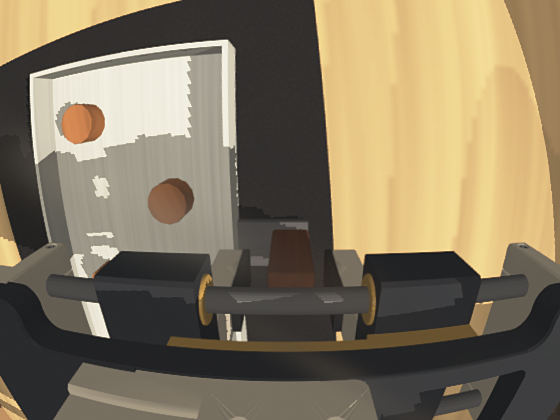

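Post at (290,255) centred between fingers. Close and hold.

Emit:
jog_arm(
  targets="0 0 0.002 0 0 0 -1; 0 0 0.002 0 0 0 -1; 0 0 0.002 0 0 0 -1; 0 0 0.002 0 0 0 -1; 0 0 0.002 0 0 0 -1; 0 0 0 0 0 0 -1; 0 0 -0.004 0 0 0 -1; 0 0 -0.01 0 0 0 -1",
)

```text
clock: 37.35
tool_pos: [0.4133, -0.2534, 0.0524]
orientation: [-179.9, 0.0, -94.7]
force: [0.2, -0.7, -1.9]
opening: 0.022
```

```bash
python3 - <<'E'
from h import *
st();p=snapshot('wrist');save('w21',p['img']);s=snapshot('scene');save('s21',cv2.resize(s['img'][220:350,130:290],None,fx=4.5,fy=4.5,interpolation=cv2.INTER_CUBIC))
E
```

```text
{'clock': 37.35, 'joint_pos': [-8.2473, 13.8211, -35.647, -0.0621, -40.4479, 3.5699], 'tool_pos': [0.4133, -0.2534, 0.0524], 'orientation': [-179.9137, 0.035, -94.7245], 'force': [0.2313, -0.7161, -1.8876], 'opening': 0.022}
```

View pics/s21.png

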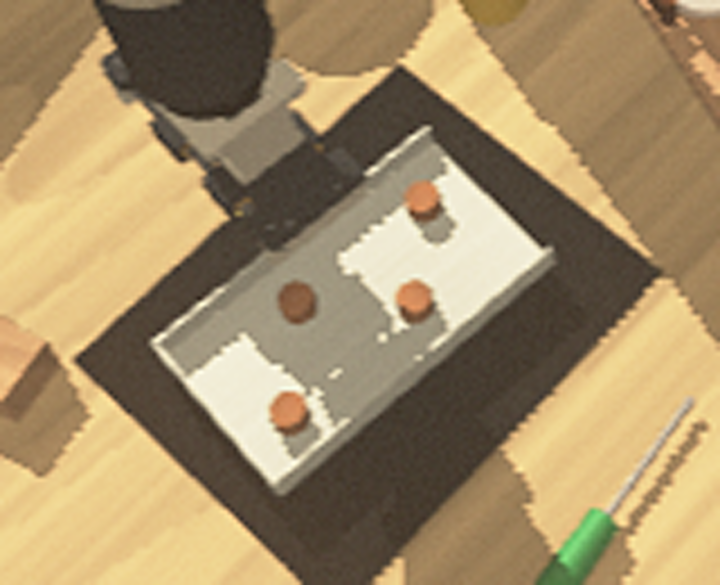

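View pics/w21.png

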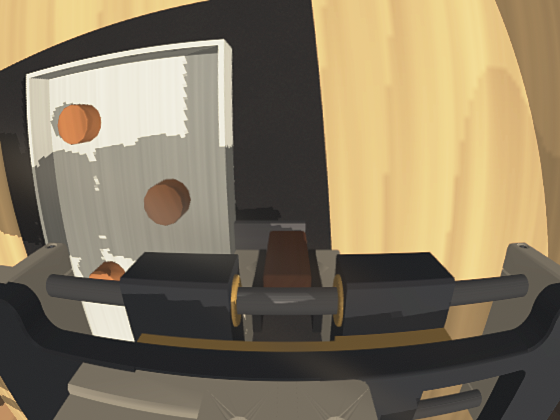

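Emit:
jog_arm(
  targets="0 0 -0.01 0 -1 0 -1; 0 0 -0.03 0 -2 0 -1; 0 0 -0.06 0 -4 0 -1; 0 0 -0.095 0 -5 0 -1; 0 0 -0.13 0 -6 0 -1; 0 0 -0.165 0 -6 0 -1; 0 0 -0.19 0 -6 0 -1; 0 0 -0.2 0 -6 0 -1",
)

```text
clock: 38.45
tool_pos: [0.4137, -0.2538, 0.2545]
orientation: [-179.7, 6.0, -94.7]
force: [1.4, 0.4, -2.3]
opening: 0.0218
```

```bash
python3 - <<'E'
from h import *
st();p=snapshot('wrist');save('w22',p['img']);s=snapshot('scene');save('s22',cv2.resize(s['img'][170:350,130:330],None,fx=3.3,fy=3.3,interpolation=cv2.INTER_CUBIC))
E
```

```text
{'clock': 38.45, 'joint_pos': [-13.36, 3.128, -15.6443, -6.2875, -71.9136, 10.6503], 'tool_pos': [0.4137, -0.2538, 0.2545], 'orientation': [-179.6738, 5.9952, -94.6822], 'force': [1.4365, 0.3636, -2.2684], 'opening': 0.0218}
```

View pics/s22.png

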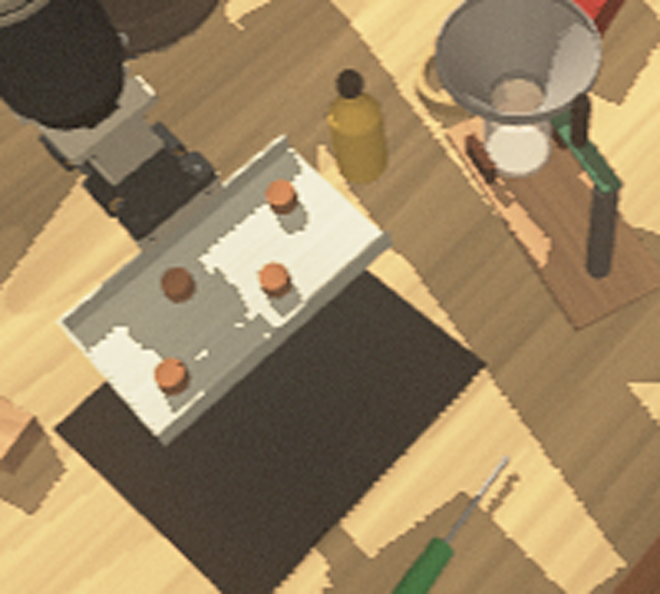

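View pics/w22.png

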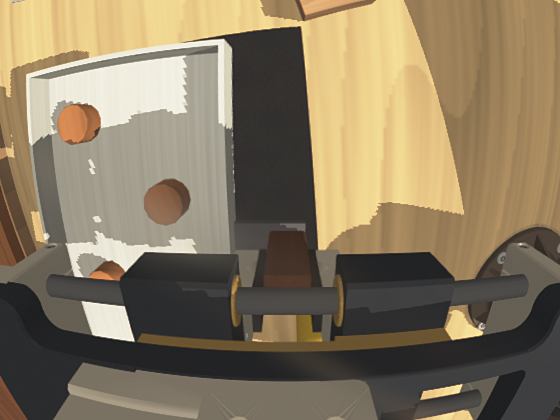

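```bash
cat >> h.py <<'E'
def trayR(phi,yaw=90):
    # tool orientation when tray yaw and tilt phi
    return (Ro.from_euler('xyz',[180,0,yaw-180],degrees=True)*Ro.from_rotvec([0,phi,0],degrees=True))
def tcp_for_lip(lip,phi,yaw=90,zt=.0375):
    Rt=Ro.from_euler('z',yaw,degrees=True)*Ro.from_rotvec([0,phi,0],degrees=True)
    return np.array(lip)+Rt.apply([-.1215,.102,zt-.003])
E
python3 - <<'E'
from h import *
delta([.412,-.054,.345],trayR(-6).as_euler('xyz',degrees=True))
for f in (-6,0,15,30,45,60): print(f,tcp_for_lip([.513,.08,.205],f).round(4))
E
```

```text
delta [-0.2073  0.0175 -0.0702] [-0.76  0.   -4.66]
-6 [ 0.411  -0.0444  0.2266]
0 [ 0.411  -0.0415  0.2395]
15 [ 0.411  -0.0284  0.2698]
30 [ 0.411  -0.008   0.2956]
45 [0.411  0.0185 0.3153]
60 [0.411  0.0491 0.3275]
```

Emit:
jog_arm(
  targets="-0.003 0.001 -0.02 0 0 0 -1; -0.012 0.003 -0.045 0 0 -1 -1; -0.032 0.006 -0.065 -0.2 0 -2 -1; -0.06 0.009 -0.07 -0.4 0 -3 -1; -0.09 0.012 -0.07 -0.6 0 -4 -1; -0.12 0.014 -0.07 -0.8 0 -4.7 -1; -0.142 0.016 -0.07 -0.8 0 -4.7 -1; -0.15 0.017 -0.07 -0.8 0 -4.7 -1",
)

```text
clock: 39.55
tool_pos: [0.4075, -0.1097, 0.3376]
orientation: [179.9, 6.0, -89.9]
force: [1.0, -0.9, -1.7]
opening: 0.0217
```

```bash
python3 - <<'E'
from h import *
st();delta([.411,-.044,.300],trayR(-6).as_euler('xyz',degrees=True))
E
```

```text
{'clock': 39.55, 'joint_pos': [5.9213, -6.2644, -14.0915, -6.0672, -81.7431, -4.9471], 'tool_pos': [0.4075, -0.1097, 0.3376], 'orientation': [179.8646, 6.0213, -89.8825], 'force': [1.0472, -0.8971, -1.7447], 'opening': 0.0217}
delta [-0.0614 -0.0037  0.0443] [0.15 0.02 0.12]
```

Emit:
jog_arm(
  targets="-0.005 -0.001 0 0 0 0 -1; -0.02 -0.003 0.004 0 0 0 -1; -0.04 -0.004 0.012 0 0 0 -1; -0.055 -0.004 0.022 0 0 0 -1; -0.061 -0.004 0.032 0 0 0 -1; -0.061 -0.004 0.041 0 0 0 -1; -0.061 -0.004 0.044 0 0 0 -1; -0.061 -0.004 0.044 0 0 0 -1",
)

```text
clock: 40.55
tool_pos: [0.4112, -0.0449, 0.3001]
orientation: [179.8, 6.0, -89.9]
force: [0.1, -0.9, -2.2]
opening: 0.0215
```

```bash
python3 - <<'E'
from h import *
st();p=snapshot('wrist');save('w23',p['img']);s=snapshot('scene');save('s23',cv2.resize(s['img'][130:310,170:370],None,fx=3.3,fy=3.3,interpolation=cv2.INTER_CUBIC))
t=snapshot('top');save('t23',cv2.resize(t['img'][120:280,180:340],None,fx=3.7,fy=3.7,interpolation=cv2.INTER_CUBIC))
print(models.spot_point('scoop_lip',s),models.spot_point('funnel_mouth',s))
Rt=Ro.from_euler('z',90,degrees=True)*Ro.from_rotvec([0,-6,0],degrees=True)
o=telemetry.get_obs();lip=o['tool_pos']-Rt.apply([-.1215,.102,.0345]);print('lip',lip,w2px(s,lip),'funnel',w2px(s,[.514,.113,.188]))
E
```

```text
{'clock': 40.55, 'joint_pos': [15.3783, -6.9779, -19.4703, -6.012, -76.1502, -13.9165], 'tool_pos': [0.4112, -0.0449, 0.3001], 'orientation': [179.836, 6.0066, -89.918], 'force': [0.0517, -0.8745, -2.1572], 'opening': 0.0215}
[{'uv': [282.6, 170.9], 'conf': 0.59}] [{'uv': [285.5, 184.7], 'conf': 0.68}]
lip [0.51336654 0.07983888 0.27892535] [279.6278974  171.18063902] funnel [286.91119274 183.76275992]
```

View pics/s23.png

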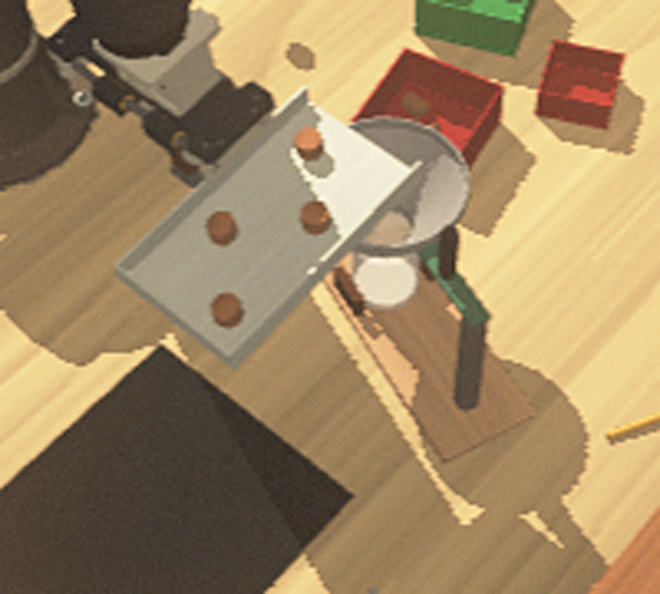

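View pics/t23.png

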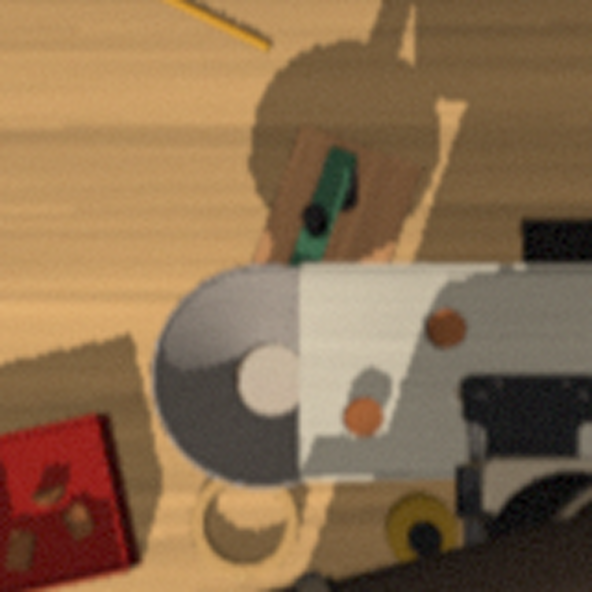

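```bash
cat > pour.py <<'E'
from h import *
import sys
o=telemetry.get_obs();R0=Ro.from_euler('xyz',o['orientation'],degrees=True)
lip=list(map(float,sys.argv[1].split(',')))
st()
for f in map(float,sys.argv[2].split(',')):
    s=R0.inv().apply(tcp_for_lip(lip,f)-o['tool_pos']);r=(R0.inv()*trayR(f)).as_rotvec(degrees=True);print(f,s.round(3),r.round(1))
E
python3 pour.py .513,.078,.212 "2,8,14,20,25,28,30,30"
```

```text
{'clock': 40.8, 'joint_pos': [15.406, -7.0134, -19.4427, -6.0149, -76.1535, -13.9292], 'tool_pos': [0.4114, -0.0446, 0.3005], 'orientation': [179.8917, 6.0252, -89.8974], 'force': [0.4407, 0.2992, -2.1853], 'opening': 0.0222}
2.0 [0.003 0.    0.05 ] [0.1 8.  0.1]
8.0 [-0.003  0.     0.038] [ 0.1 14.   0.1]
14.0 [-0.01   0.     0.027] [ 0.1 20.   0.1]
20.0 [-0.019  0.     0.017] [ 0.1 26.   0.1]
25.0 [-0.026  0.     0.009] [ 0.1 31.   0.1]
28.0 [-0.031  0.     0.004] [ 0.1 34.   0.1]
30.0 [-0.035  0.     0.002] [ 0.1 36.   0.1]
30.0 [-0.035  0.     0.002] [ 0.1 36.   0.1]
```

Emit:
jog_arm(
  targets="0.001 0 0.02 0 4 0 -1; 0 0 0.034 0 9 0 -1; -0.003 0 0.035 0 14 0 -1; -0.010 0 0.027 0 20 0 -1; -0.019 0 0.017 0 26 0 -1; -0.026 0 0.009 0 31 0 -1; -0.031 0 0.004 0 34 0 -1; -0.035 0 0.002 0 36 0 -1",
)

```text
clock: 41.8
tool_pos: [0.4116, -0.0088, 0.3024]
orientation: [179.9, -30.0, -89.8]
force: [0.4, 0.2, -2.2]
opening: 0.0219
```

```bash
python3 pour.py .513,.078,.212 "32,34,36,38,40,42,43,44"; python3 - <<'E'
from h import *
s=snapshot('scene');save('s24',cv2.resize(s['img'][130:310,170:370],None,fx=3.3,fy=3.3,interpolation=cv2.INTER_CUBIC))
E
```

```text
{'clock': 41.8, 'joint_pos': [47.3192, -2.3534, -31.6942, 19.9353, -84.0308, -53.3604], 'tool_pos': [0.4116, -0.0088, 0.3024], 'orientation': [179.9016, -30.0027, -89.7839], 'force': [0.3507, 0.1984, -2.218], 'opening': 0.0219}
32.0 [-0.     0.001 -0.004] [-0.   2.   0.2]
34.0 [-0.002  0.001 -0.008] [-0.   4.   0.2]
36.0 [-0.003  0.001 -0.012] [-0.   6.   0.2]
38.0 [-0.005  0.001 -0.016] [-0.   8.   0.2]
40.0 [-0.007  0.001 -0.02 ] [-0.  10.   0.2]
42.0 [-0.009  0.001 -0.024] [-0.  12.   0.2]
43.0 [-0.01   0.001 -0.026] [-0.  13.   0.2]
44.0 [-0.011  0.001 -0.028] [-0.  14.   0.2]
```

View pics/s24.png

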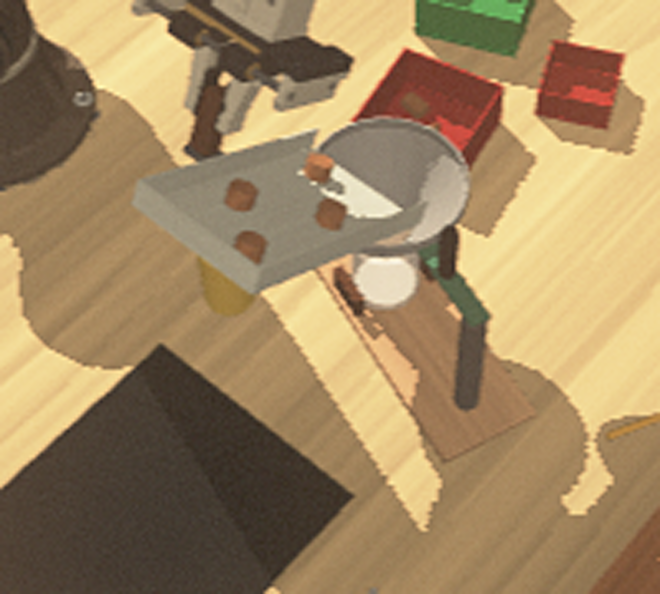

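Emit:
jog_arm(
  targets="0 0.001 -0.002 0 1 0 -1; 0 0.001 -0.004 0 2 0 -1; -0.001 0.001 -0.006 0 3 0 -1; -0.002 0.001 -0.008 0 4 0 -1; -0.002 0.001 -0.010 0 5 0 -1; -0.003 0.001 -0.012 0 6 0 -1; -0.003 0.001 -0.012 0 6 0 -1; -0.003 0.001 -0.012 0 6 0 -1",
)

```text
clock: 42.85
tool_pos: [0.4107, 0.0, 0.3111]
orientation: [179.9, -36.1, -89.8]
force: [0.3, -0.0, -2.0]
opening: 0.0217
```

```bash
python3 pour.py .513,.078,.212 "37,38,39,40,41,42"; python3 - <<'E'
from h import *
s=snapshot('scene');save('s25',cv2.resize(s['img'][130:310,170:370],None,fx=3.3,fy=3.3,interpolation=cv2.INTER_CUBIC))
E
```

```text
{'clock': 42.85, 'joint_pos': [50.8913, 0.0377, -31.8008, 21.8525, -87.8317, -57.3726], 'tool_pos': [0.4107, 0.0, 0.3111], 'orientation': [179.8705, -36.1096, -89.7547], 'force': [0.2935, -0.0179, -2.0358], 'opening': 0.0217}
37.0 [-0.    -0.    -0.002] [-0.   0.9  0.2]
38.0 [-0.001 -0.    -0.004] [-0.   1.9  0.2]
39.0 [-0.002 -0.    -0.006] [-0.   2.9  0.2]
40.0 [-0.002 -0.    -0.009] [-0.   3.9  0.2]
41.0 [-0.003 -0.    -0.011] [-0.   4.9  0.2]
42.0 [-0.004 -0.    -0.013] [-0.   5.9  0.2]
```

View pics/s25.png

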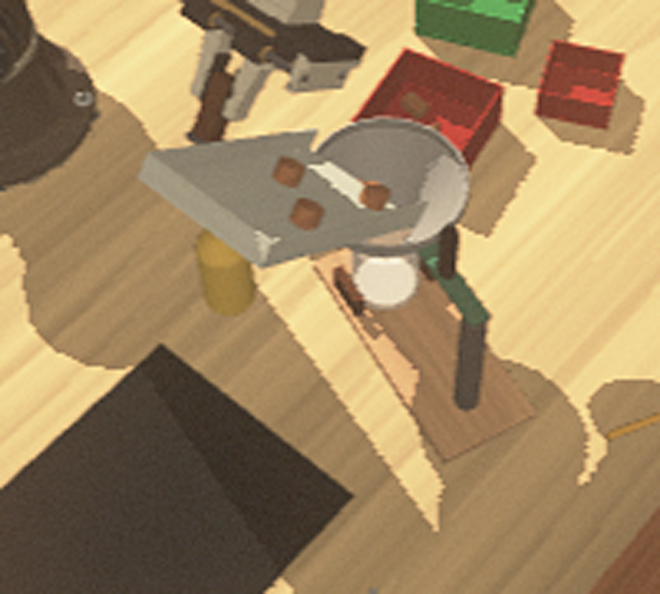

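They are sliding; one is already gone into the funnel. Hold at this angle.

Emit:
jog_arm(
  targets="0 0 0 0 0 0 -1; 0 0 0 0 0 0 -1; 0 0 0 0 0 0 -1; 0 0 0 0 0 0 -1; 0 0 0 0 0 0 -1; 0 0 -0.002 0 1 0 -1; -0.001 0 -0.004 0 2 0 -1; -0.002 0 -0.006 0 3 0 -1",
)

```text
clock: 43.9
tool_pos: [0.4107, 0.0054, 0.3148]
orientation: [179.9, -39.2, -89.7]
force: [0.1, 0.9, -1.4]
opening: 0.0222
```

```bash
python3 pour.py .513,.078,.212 "42,45,48,50"; python3 - <<'E'
from h import *
s=snapshot('scene');save('s26',cv2.resize(s['img'][130:310,170:370],None,fx=3.3,fy=3.3,interpolation=cv2.INTER_CUBIC))
E
```

```text
{'clock': 43.9, 'joint_pos': [52.5029, 1.4729, -31.7714, 22.6472, -89.6628, -59.1947], 'tool_pos': [0.4107, 0.0054, 0.3148], 'orientation': [179.8655, -39.1888, -89.7404], 'force': [0.1288, 0.8716, -1.35], 'opening': 0.0222}
42.0 [-0.002 -0.    -0.007] [-0.   2.8  0.2]
45.0 [-0.004 -0.    -0.013] [-0.   5.8  0.2]
48.0 [-0.006 -0.    -0.019] [-0.   8.8  0.2]
50.0 [-0.008 -0.    -0.023] [-0.  10.8  0.2]
```

View pics/s26.png

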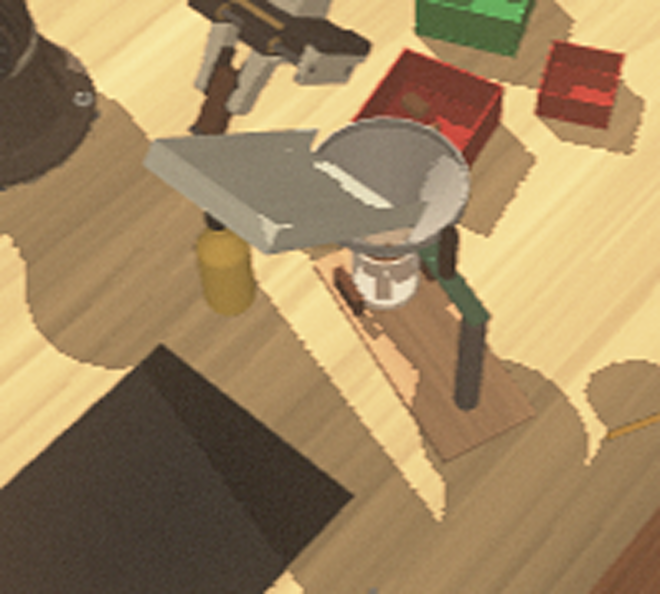

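```bash
python3 pour.py .513,.076,.245 "30,20,10,0"; python3 - <<'E'
from h import *
delta([.411,-.10,.33],trayR(0).as_euler('xyz',degrees=True))
E
```

```text
{'clock': 43.95, 'joint_pos': [52.5361, 1.5269, -31.7704, 22.6604, -89.6801, -59.2215], 'tool_pos': [0.4108, 0.0056, 0.3147], 'orientation': [179.8481, -39.2524, -89.7153], 'force': [0.6623, 0.3776, -1.6593], 'opening': 0.022}
30.0 [ 0.027 -0.    -0.005] [-0.  -9.3  0.2]
20.0 [ 0.027 -0.     0.017] [  0.  -19.3   0.2]
10.0 [ 0.024 -0.     0.039] [  0.  -29.3   0.2]
0.0 [ 0.017 -0.     0.06 ] [  0.  -39.3   0.2]
delta [0.0915 0.0002 0.055 ] [  0.05 -39.25   0.22]
```

Emit:
jog_arm(
  targets="0.027 0 -0.015 0 -5 0 -1; 0.028 0 -0.005 0 -10 0 -1; 0.028 0 0.012 0 -18 0 -1; 0.028 0 0.03 0 -26 0 -1; 0.03 0 0.045 0 -34 0 -1; 0.045 0 0.055 0 -39.3 0 -1; 0.07 0 0.055 0 -39.3 0 -1; 0.092 0 0.055 0 -39.3 0 -1",
)

```text
clock: 44.95
tool_pos: [0.4107, -0.1017, 0.3306]
orientation: [179.8, 0.0, -89.9]
force: [0.4, -0.1, -1.3]
opening: 0.0216
```

```bash
python3 - <<'E'
from h import *
st();s=snapshot('scene');save('s27',cv2.resize(s['img'][130:310,170:370],None,fx=3.3,fy=3.3,interpolation=cv2.INTER_CUBIC))
t=snapshot('top');save('t27',cv2.resize(t['img'][120:280,180:340],None,fx=3.7,fy=3.7,interpolation=cv2.INTER_CUBIC))
E
```

```text
{'clock': 44.95, 'joint_pos': [12.9964, -7.3434, -18.1087, -0.0577, -79.4168, -12.8728], 'tool_pos': [0.4107, -0.1017, 0.3306], 'orientation': [179.8099, 0.0147, -89.8871], 'force': [0.4038, -0.131, -1.3437], 'opening': 0.0216}
```

View pics/s27.png

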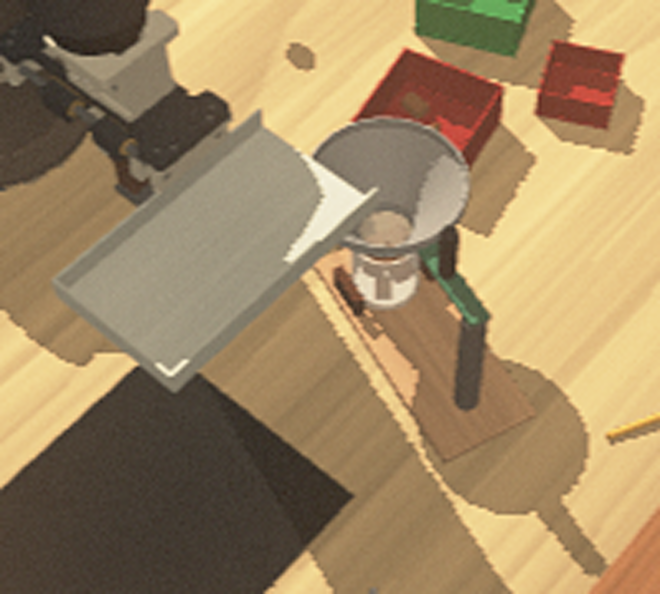

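View pics/t27.png

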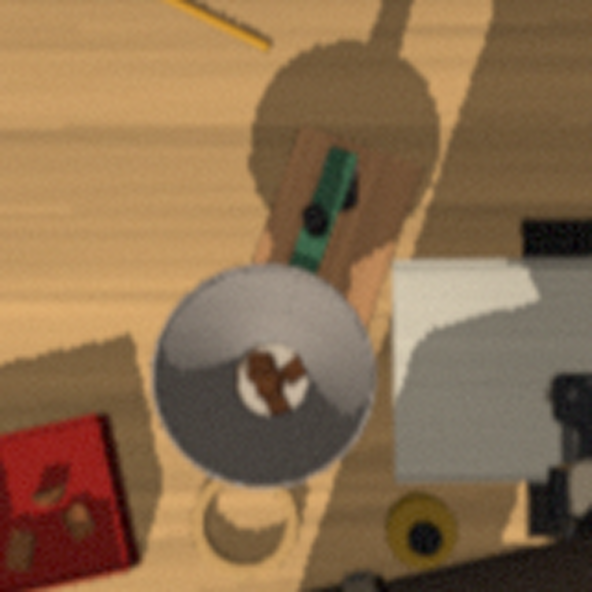

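```bash
python3 - <<'E'
from h import *
t=snapshot('top');c=cloud(t)
x=c[...,0];y=c[...,1]
u0,v0=w2px(t,[.514,.113,.06]);print(u0,v0)
for v in range(int(v0)-10,int(v0)+11,2): print(np.round(c[v,int(u0)-10:int(u0)+12:2,2]*1000).astype(int))
save('t28',cv2.resize(t['img'][195:250,225:285],None,fx=10,fy=10,interpolation=cv2.INTER_CUBIC))
delta([.411,-.255,.33],trayR(0,88).as_euler('xyz',degrees=True))
E
```

```text
253.15336754339347 222.53133876314573
[129 124 117 116 110 113 115 115 121 122 128]
[125 122 110  25  16  16  16  15 115 119 129]
[119 109  27  37  37  34  11  14  38 116 120]
[118  28  41  47  40  44  12  38  36  36 119]
[109  16  41  39  58  57  56  44  41  39 114]
[104  18  32  56  65  61  54  37  38  33 116]
[108  16  14  62  56  61  55  16  23  14 115]
[112  17  13  61  64  61  51  12  10  17 117]
[117  28  12  17  50  52  52  34  15 110 122]
[122 116  12  15  14  37  39  31 114 119 125]
[128 121 118 116 107  34 114 115 122 125 126]
delta [0.1541 0.0003 0.0003] [0.13 0.03 2.09]
```

View pics/t28.png

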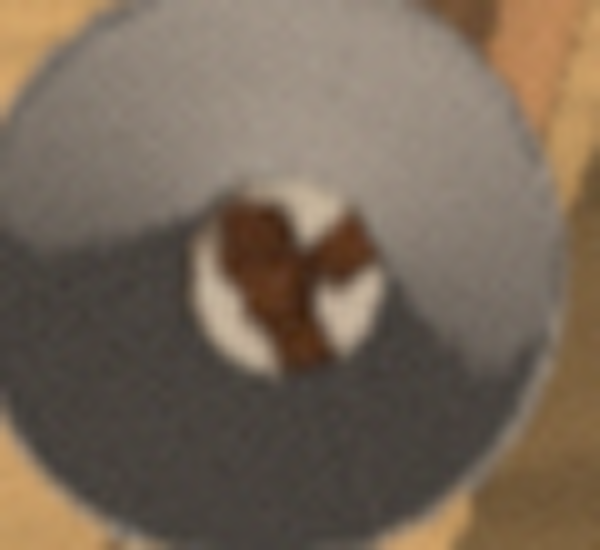

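Emit:
jog_arm(
  targets="0.02 0 0 0 0 0 -1; 0.06 0 0 0 0 1 -1; 0.1 0 0 0 0 2 -1; 0.14 0 0.01 0 0 2 -1; 0.154 0 0.04 0 0 2 -1; 0.154 0 0.09 0 0 2 -1; 0.154 0 0.14 0 0 2 -1; 0.154 0 0.18 0 0 2 -1",
)

```text
clock: 46.1
tool_pos: [0.4098, -0.2537, 0.1476]
orientation: [179.7, 0.1, -91.9]
force: [1.1, 0.1, -0.7]
opening: 0.0218
```

```bash
python3 - <<'E'
from h import *
st();s=snapshot('scene');save('s29',s['img']);delta([.411,-.255,.0405],[180,0,-92])
E
```

```text
{'clock': 46.1, 'joint_pos': [-8.3446, 6.4861, -29.2495, -0.0437, -54.5591, 6.4866], 'tool_pos': [0.4098, -0.2537, 0.1476], 'orientation': [179.7112, 0.0685, -91.8836], 'force': [1.1041, 0.0871, -0.7402], 'opening': 0.0218}
delta [ 0.0026 -0.0053  0.1024] [0.67 0.21 0.05]
```

View pics/s29.png

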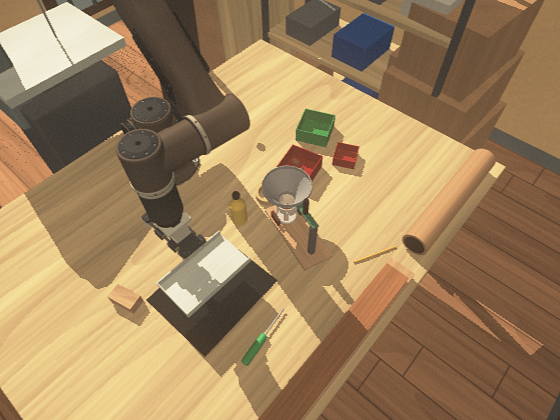

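Emit:
jog_arm(
  targets="0 0 0.03 0 0 0 -1; 0 0 0.06 0.3 0 0 -1; 0 0 0.085 0.3 0 0 -1; 0 0 0.095 0.3 0 0 -1; 0 0 0.099 0.3 0 0 -1; 0 0 0.102 0.3 0 0 -1; 0 0 0.104 0.3 0 0 -1; 0 0 0.104 0.3 0 0 -1",
)

```text
clock: 47.15
tool_pos: [0.4064, -0.2523, 0.0404]
orientation: [179.7, 0.2, -91.9]
force: [-4.0, 2.6, 9.4]
opening: 0.022
```

```bash
python3 - <<'E'
from h import *
st()
E
```

```text
{'clock': 47.15, 'joint_pos': [-8.3335, 14.5983, -36.7507, -0.2494, -38.9298, 6.5964], 'tool_pos': [0.4064, -0.2523, 0.0404], 'orientation': [179.7406, 0.1868, -91.9319], 'force': [-4.0321, 2.5738, 9.3746], 'opening': 0.022}
```

Contact (9 N). Release to a ~40 mm opening and rise.

Emit:
jog_arm(
  targets="0 0 0 0 0 0 -0.1; 0 0 0 0 0 0 -0.1; 0 0 0 0 0 0 -0.1; 0 0 0 0 0 0 -0.1; 0 0 -0.03 0 0 0 -0.1; 0 0 -0.08 0 0 0 -0.1; 0 0 -0.14 0 0 0 -0.1; 0 0 -0.2 0 0 0 -0.1",
)

```text
clock: 48.15
tool_pos: [0.4069, -0.2529, 0.2423]
orientation: [179.7, 0.2, -91.9]
force: [1.9, -0.7, -0.7]
opening: 0.0397
```

```bash
python3 - <<'E'
from h import *
st();p=snapshot('wrist');save('w30',p['img']);save('w30r',rect(p,.36,.66,-.43,-.08,.003,2))
s=snapshot('scene');t=snapshot('top')
for n in ('scoop','scoop_lip','scoop_grip','hinge','swing_knob'):
  z={'scoop':.003,'scoop_lip':.006,'scoop_grip':.053,'hinge':.17,'swing_knob':.215}[n]
  for q in (t,s): print(n,[(px2w(q,*d['uv'],z).round(3)[:2],round(d['conf'],2)) for d in models.spot_point(n,q)])
delta([.62,.05,.29],[180,0,-51.7])
E
```

```text
{'clock': 48.15, 'joint_pos': [-8.4047, 1.3465, -21.4207, -0.1717, -67.5204, 6.5362], 'tool_pos': [0.4069, -0.2529, 0.2423], 'orientation': [179.7322, 0.1901, -91.9349], 'force': [1.8952, -0.6644, -0.6963], 'opening': 0.0397}
scoop [(array([0.387, 0.284]), 0.71), (array([ 0.511, -0.257]), 0.63), (array([0.516, 0.115]), 0.18)]
scoop [(array([ 0.513, -0.263]), 0.77), (array([0.541, 0.198]), 0.3)]
scoop_lip [(array([ 0.518, -0.133]), 0.73)]
scoop_lip [(array([ 0.516, -0.127]), 0.73), (array([ 0.342, -0.455]), 0.28), (array([ 0.506, -0.256]), 0.24)]
scoop_grip []
scoop_grip [(array([ 0.4  , -0.262]), 0.6), (array([0.442, 0.192]), 0.37)]
hinge [(array([0.679, 0.057]), 0.64)]
hinge [(array([0.671, 0.051]), 0.6)]
swing_knob [(array([0.623, 0.078]), 0.55)]
swing_knob [(array([0.625, 0.071]), 0.93), (array([ 0.596, -0.195]), 0.17)]
delta [-0.3102 -0.2022 -0.0503] [  0.24   0.3  -40.24]
```

View pics/w30.png

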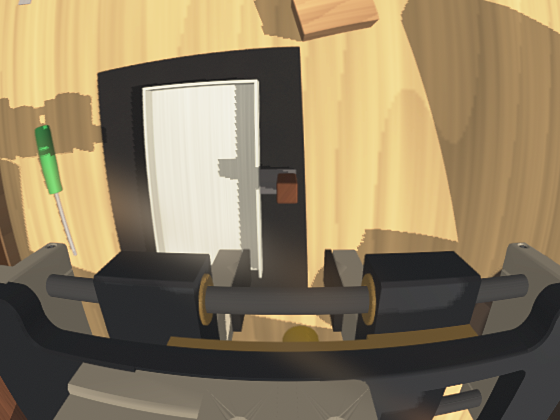

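Emit:
jog_arm(
  targets="-0.01 -0.01 -0.05 0 0 -5 -0.1; -0.05 -0.04 -0.06 0 0 -12 -0.1; -0.1 -0.07 -0.06 0 0 -20 -0.1; -0.15 -0.1 -0.06 0 0 -28 -0.1; -0.2 -0.13 -0.06 0 0 -36 -0.1; -0.25 -0.16 -0.06 0 0 -40 -0.1; -0.29 -0.19 -0.06 0 0 -40.2 -0.1; -0.31 -0.202 -0.06 0 0 -40.2 -0.1",
)

```text
clock: 49.8
tool_pos: [0.6209, 0.0519, 0.2984]
orientation: [179.8, 0.4, -51.7]
force: [-0.2, -0.6, -0.3]
opening: 0.0392
```

```bash
python3 - <<'E'
from h import *
st();delta([.6225,.071,.265],[180,0,-51.7])
E
```

```text
{'clock': 49.8, 'joint_pos': [22.5029, 13.8837, 0.7473, -0.3279, -77.1861, 15.9198], 'tool_pos': [0.6209, 0.0519, 0.2984], 'orientation': [179.7774, 0.3956, -51.6517], 'force': [-0.2146, -0.622, -0.307], 'opening': 0.0392}
delta [-0.0137 -0.0133  0.0334] [0.22 0.4  0.05]
```

Emit:
jog_arm(
  targets="-0.007 -0.007 0 0 0 0 -0.1; -0.0137 -0.0133 0 0 0 0 -0.1; -0.0137 -0.0133 0.01 0.2 0.4 0 -0.1; -0.0137 -0.0133 0.02 0.2 0.4 0 -0.1; -0.0137 -0.0133 0.033 0.2 0.4 0 -0.1; -0.0137 -0.0133 0.033 0.2 0.4 0 -0.1; -0.0137 -0.0133 0.033 0.2 0.4 0 -0.1; -0.0137 -0.0133 0.033 0.2 0.4 0 -0.1",
)

```text
clock: 50.8
tool_pos: [0.6229, 0.071, 0.2659]
orientation: [-180.0, -0.0, -51.6]
force: [-0.8, 0.1, 0.2]
opening: 0.0394
```

```bash
python3 - <<'E'
from h import *
st();p=snapshot('wrist');save('w31',p['img'])
for n in ('swing_knob','hinge'): print(n,[(np.round(d['uv']).tolist(),d['conf'],f2w(p,*d['uv'],{'swing_knob':.215,'hinge':.17}[n]).round(3)) for d in models.spot_point(n,p)])
E
```

```text
{'clock': 50.8, 'joint_pos': [24.33, 14.7933, -2.3455, 0.0212, -72.8389, 14.0138], 'tool_pos': [0.6229, 0.071, 0.2659], 'orientation': [-179.9833, -0.0251, -51.65], 'force': [-0.7962, 0.089, 0.157], 'opening': 0.0394}
swing_knob [([285.0, 234.0], 0.7, array([0.623, 0.072, 0.215])), ([438.0, 230.0], 0.53, array([0.536, 0.001, 0.215]))]
hinge [([251.0, 166.0], 0.63, array([0.669, 0.058, 0.17 ]))]
```

View pics/w31.png

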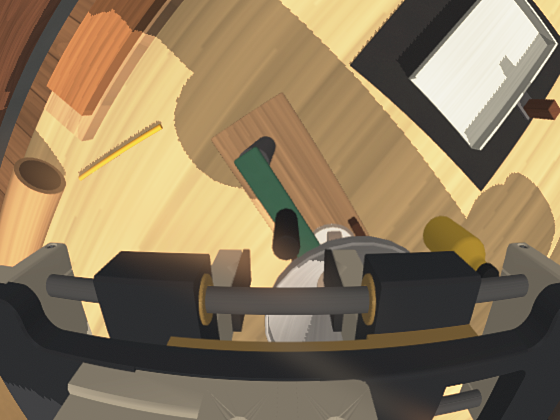

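Emit:
jog_arm(
  targets="0 0 0.03 0 0 0 -0.1; 0 0 0.06 0 0 0 -0.1; 0 0 0.063 0 0 0 -0.4; 0 0 0.063 0 0 0 -0.4; -0.003 -0.015 0.063 0 0 0 -0.4; -0.004 -0.03 0.063 0 0 0 -0.4; -0.003 -0.044 0.063 0 0 0 -0.4; 0 -0.055 0.063 0 0 0 -0.4",
)

```text
clock: 51.95
tool_pos: [0.6645, 0.1056, 0.2031]
orientation: [179.8, 0.1, -51.6]
force: [-7.8, -0.4, -2.6]
opening: 0.0266
```

```bash
python3 - <<'E'
from h import *
st();p=snapshot('wrist')
for n in ('swing_knob','hinge'): print(n,[(np.round(d['uv']).tolist(),d['conf'],f2w(p,*d['uv'],{'swing_knob':.215,'hinge':.17}[n]).round(3)) for d in models.spot_point(n,p)])
t=snapshot('top');print([(px2w(t,*d['uv'],.188).round(3),d['conf']) for d in models.spot_point('funnel_mouth',t)])
E
```

```text
{'clock': 51.95, 'joint_pos': [25.5566, 21.2688, -1.3298, -0.0578, -67.568, 12.8183], 'tool_pos': [0.6645, 0.1056, 0.2031], 'orientation': [179.8494, 0.0889, -51.6473], 'force': [-7.8278, -0.3633, -2.5527], 'opening': 0.0266}
swing_knob [([295.0, 284.0], 0.71, array([0.658, 0.106, 0.215]))]
hinge [([329.0, 179.0], 0.65, array([0.67 , 0.057, 0.17 ]))]
[(array([0.662, 0.216, 0.188]), 0.77), (array([0.427, 0.266, 0.188]), 0.47)]
```

Emit:
jog_arm(
  targets="0 0.003 0 0 0 0 -0.4; 0 0.004 0 0 0 0 -0.4; 0 0.004 -0.02 0 0 0 -0.4; 0 0.004 -0.06 0 0 0 -0.4; 0 0.004 -0.11 0 0 0 -0.4; 0.05 0.03 -0.12 0 0 0 -0.4; 0.1 0.06 -0.12 0 0 0 -0.4; 0.13 0.08 -0.12 0 0 0 -0.4",
)

```text
clock: 53.2
tool_pos: [0.6841, -0.0486, 0.3243]
orientation: [-179.8, -0.1, -51.7]
force: [-0.6, 0.1, 0.2]
opening: 0.0261
```

```bash
python3 - <<'E'
from h import *
st();t=snapshot('top');s=snapshot('scene');save('t33',t['img']);save('s33',s['img'])
for n in ('funnel_mouth','swing_knob','scoop','glue','tape','offcut','screwdriver'):
  z={'swing_knob':.215,'funnel_mouth':.188,'scoop':.003}.get(n,0)
  for q in (t,s): print(n,[(px2w(q,*d['uv'],z).round(3)[:2],round(d['conf'],2)) for d in models.spot_point(n,q)])
save('jar33',cv2.resize(s['img'][180:250,250:330],None,fx=8,fy=8,interpolation=cv2.INTER_CUBIC))
save('jart33',cv2.resize(t['img'][190:300,150:290],None,fx=5,fy=5,interpolation=cv2.INTER_CUBIC))
E
```

```text
{'clock': 53.2, 'joint_pos': [12.1796, 19.2376, 11.2393, 0.0107, -81.8283, 26.1134], 'tool_pos': [0.6841, -0.0486, 0.3243], 'orientation': [-179.8489, -0.0858, -51.7055], 'force': [-0.6202, 0.1447, 0.2183], 'opening': 0.0261}
funnel_mouth [(array([ 0.709, -0.213]), 0.61)]
funnel_mouth [(array([0.647, 0.227]), 0.89)]
swing_knob [(array([ 0.415, -0.213]), 0.71), (array([0.657, 0.112]), 0.59), (array([0.514, 0.104]), 0.58)]
swing_knob [(array([0.667, 0.11 ]), 0.87)]
scoop [(array([ 0.508, -0.251]), 0.89), (array([0.516, 0.127]), 0.15)]
scoop [(array([ 0.515, -0.262]), 0.77), (array([ 0.366, -0.242]), 0.23)]
glue [(array([ 0.397, -0.006]), 0.87)]
glue [(array([ 0.395, -0.012]), 0.8)]
tape []
tape [(array([ 0.348, -0.454]), 0.7), (array([ 0.744, -0.248]), 0.68), (array([0.4  , 0.131]), 0.46)]
offcut [(array([ 0.345, -0.454]), 0.78)]
offcut [(array([ 0.329, -0.452]), 0.83)]
screwdriver [(array([ 0.742, -0.255]), 0.72)]
screwdriver [(array([ 0.748, -0.244]), 0.85)]
```

View pics/s33.png

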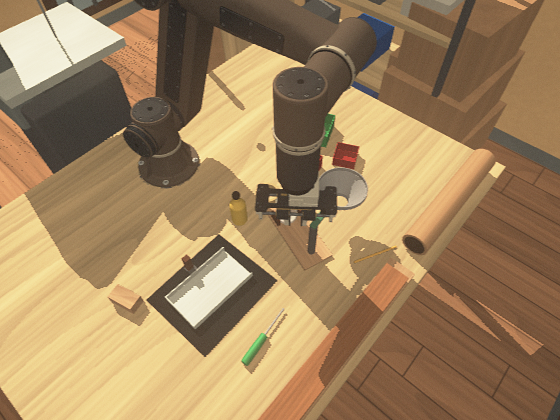

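View pics/jar33.png

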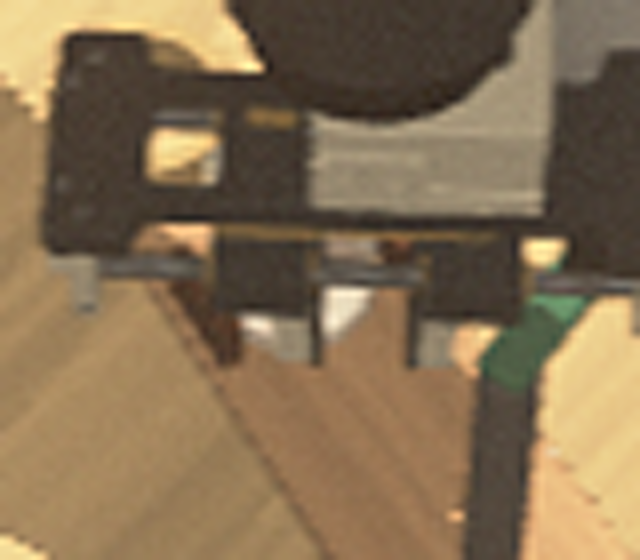

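View pics/jart33.png

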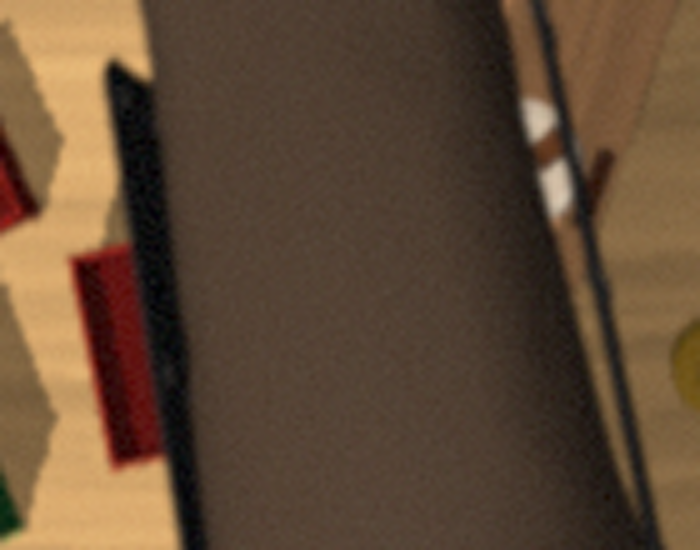

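Emit:
jog_arm(
  targets="0.01 0.04 0 0 0 0 -0.4; 0.02 0.09 0 0 0 0 -0.4; 0.02 0.14 0 0 0 0 -0.4; 0.03 0.19 0 0 0 0 -0.4; 0.03 0.24 0 0 0 0 -0.4; 0.033 0.27 0 0 0 0 -0.4; 0.033 0.28 0 0 0 0 -0.4; 0.033 0.28 0 0 0 0 -0.4",
)

```text
clock: 55.0
tool_pos: [0.4852, -0.2459, 0.3236]
orientation: [-179.9, -0.1, -51.7]
force: [0.1, -0.1, -0.5]
opening: 0.0263
```

```bash
python3 - <<'E'
from h import *
st();t=snapshot('top');s=snapshot('scene')
print([(px2w(t,*d['uv'],.188).round(3),d['conf']) for d in models.spot_point('funnel_mouth',t)],[(px2w(t,*d['uv'],.17).round(3),d['conf']) for d in models.spot_point('hinge',t)])
c=cloud(t)
R=c[...,2];m=(np.hypot(c[...,0]-.514,c[...,1]-.113)<.036)&(R>.02);print('jar cloud max z inside r<.028',np.percentile(R[(np.hypot(c[...,0]-.514,c[...,1]-.113)<.028)],[5,50,95,100]).round(3))
save('jars',cv2.resize(s['img'][180:250,250:330],None,fx=8,fy=8,interpolation=cv2.INTER_CUBIC))
save('jart',cv2.resize(t['img'][190:300,150:290],None,fx=5,fy=5,interpolation=cv2.INTER_CUBIC))
save('s34',s['img'])
E
```

```text
{'clock': 55.0, 'joint_pos': [-6.2597, 5.1974, -6.7766, -0.0435, -77.8605, 44.6044], 'tool_pos': [0.4852, -0.2459, 0.3236], 'orientation': [-179.8523, -0.0859, -51.6644], 'force': [0.1311, -0.0953, -0.5439], 'opening': 0.0263}
[(array([0.657, 0.222, 0.188]), 0.64)] [(array([0.673, 0.051, 0.17 ]), 0.95), (array([0.514, 0.089, 0.17 ]), 0.43)]
jar cloud max z inside r<.028 [0.012 0.037 0.062 0.067]
```

View pics/jars.png

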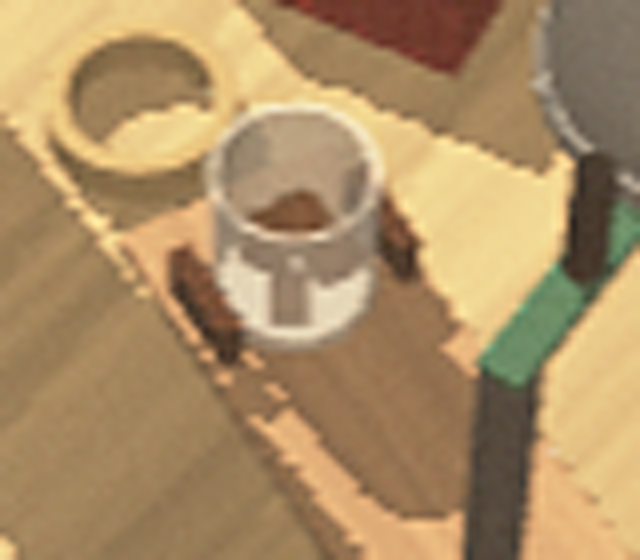

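View pics/jart.png

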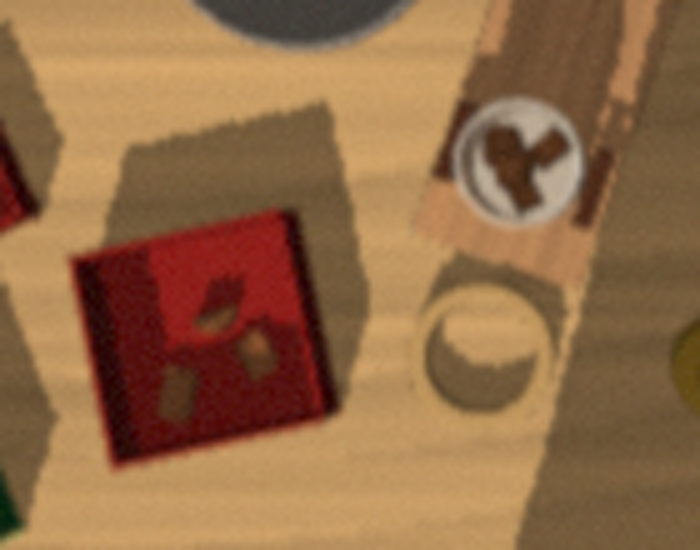

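View pics/s34.png

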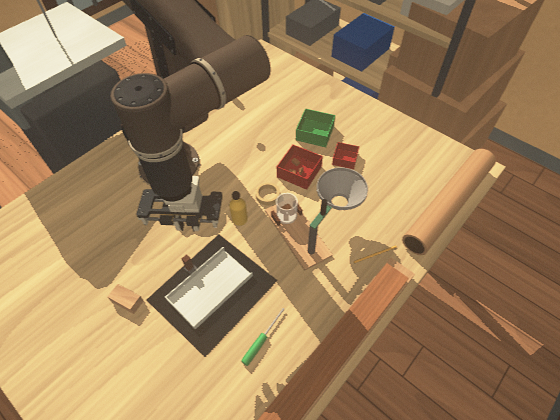

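Emit:
jog_arm(
  targets="-0.04 -0.03 0 0 0 0 -0.4; -0.085 -0.06 0 0 0 0 -0.4; -0.13 -0.09 0 0 0 0 -0.4; -0.175 -0.125 0 0 0 0 -0.4; -0.22 -0.16 0 0 0 0 -0.4; -0.265 -0.19 0 0 0 0 -0.4; -0.31 -0.22 0 0 0 0 -0.4; -0.34 -0.245 0 0 0 0 -0.4",
)

```text
clock: 56.2
tool_pos: [0.466, 0.1765, 0.3232]
orientation: [-179.9, -0.0, -51.4]
force: [0.2, 0.3, -0.3]
opening: 0.0262
```

```bash
python3 - <<'E'
from h import *
st();p=snapshot('wrist')
u,v=w2f(p,[.514,.113,.06]).astype(int);print(u,v)
a=p['img'][max(0,v-60):v+60,max(0,u-80):u+80]
save('w35',cv2.resize(a,None,fx=4.8,fy=4.8,interpolation=cv2.INTER_CUBIC))
E
```

```text
{'clock': 56.2, 'joint_pos': [43.422, 0.5851, -11.7816, 0.0461, -77.5237, -4.857], 'tool_pos': [0.466, 0.1765, 0.3232], 'orientation': [-179.887, -0.0356, -51.4251], 'force': [0.2061, 0.2559, -0.318], 'opening': 0.0262}
288 115
```

View pics/w35.png

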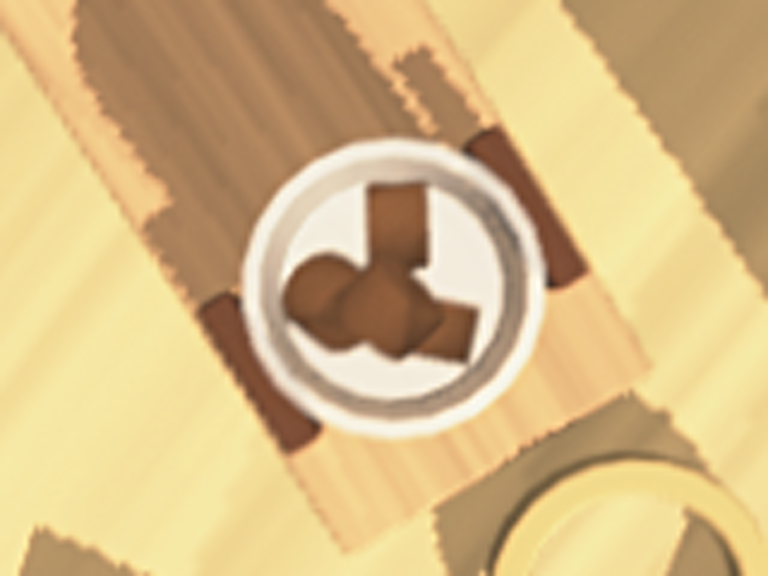

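```bash
python3 - <<'E'
from h import *
t=snapshot('top');s=snapshot('scene')
for q in (t,s): print([(px2w(q,*d['uv'],.003).round(3)[:2],round(d['conf'],2)) for d in models.spot_point('scoop',q)][:1])
c=cloud(t);m=(np.abs(c[...,0]-.512)<.05)&(np.abs(c[...,1]+.258)<.09);print('tray floor plane z',np.percentile(c[...,2][m],[5,50,95]).round(4))
X=c[m];A=np.c_[X[:,:2],np.ones(len(X))];print(np.linalg.lstsq(A,X[:,2],rcond=None)[0])
save('s36',s['img'])
job.close_job()
E
```

```text
[(array([ 0.513, -0.248]), 0.94)]
[(array([ 0.509, -0.252]), 0.9)]
tray floor plane z [0.0002 0.0041 0.0081]
[ 0.0015623  -0.00207348  0.00282296]
the job is handed in; nothing more can be done
```

The job is done and handed in at about 56 s of the 200 s allowed; `close_job` gives no verdict, so the results below are my own checks.

- **Scrap:** the three misshapen pieces, two split halves and one rectangular blank, are in the larger red box. The top camera shows all three inside it.
- **Funnel:** I swung it home against its stop before pouring. It is now swung away by about 1.1 rad (0.74 needed), estimated from the camera, and the jar's mouth is uncovered.
- **Plugs:** four round plugs were present. I poured them at about 36–39° of tilt, and a close wrist picture shows all four in the jar. The top of the pile is at about 65 mm, below the 92 mm limit.
- **Tray:** it is empty and back on the mat, about 5 mm from the mat's centre. The fitted floor tilt is under 0.003 rad, and the robot is touching nothing.
- **Other objects:** the glue, screwdriver and offcut measured where they started, within camera error. The last look found the tape only at low confidence, but in its starting place.

During sorting the tray was knocked about 10 mm aside. I noticed it in the pictures and re-measured before the next grasp. Some network detections were false or disagreed by up to 10–15 mm, so I settled those from depth and geometry.

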